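Press the mallet and the spoon scale home in the chocolate tool case

TASK

The chocolate work is finished: put the wooden mallet and the white spoon scale back into the open tool case, each in the cutout of its own shape. The cutouts grip the tools tightly, so press each tool firmly but without ramming until both its ends lie fully home on the cutout's floor, then let go. Leave the other things on the counter where they are.

Things in the scene. Friction and masses are not known exactly. Their poses are not given: they have to be found in the camera images.
- mallet_mid (a point): Small light-wood mallet lying flat, loose, about 190 g. Handle 110 long (x), 28 wide (y), 28 high (z); at its +x end a cross-wise block head 44 long, 80 wide, 38 high; undersides level. Point: centre of the handle, 14 mm above the underside; +x runs along the handle to the head, z up. Handle spans x -55 to +55 mm, head +55 to +99 mm. Balance point 45 mm towards the head.
- mallet_head (a point): Point in the middle of the mallet's head, 77 mm from mallet_mid along +x and at the same height (14 mm above the underside, 24 mm below the head's top). Same axes.
- spoon_mid (a point): Digital spoon scale (white plastic, dark display, round flat-topped bowl with steel lining), lying flat, loose, about 150 g. Handle 110 long (x), 26 wide (y), 28 high; at its +x end a round bowl 62 mm across, 28 high. Point: centre of the handle, 14 mm above the underside; +x runs along the handle to the bowl, z up. Bowl centre 82 mm on. Balance point about 38 mm towards the bowl.
- spoon_head (a point): Centre of the spoon scale's bowl, 82 mm from spoon_mid along +x, at the same height (14 mm above the underside, 14 mm below its flat top). Same axes.
- case: Fixed open black case with grey rigid insert, 252 (x) by 236 (y) mm, rim 34 mm high. Origin: centre of its underside, on the counter. Insert top 30 mm high, with two cutouts 18 mm deep (floor 12 mm above the counter): T-shaped for the mallet on the +y side, round-ended for the spoon scale on the -y side, heads to +x. A palette knife lies fixed in it along the -x edge, up to 37 mm high.
- mallet_bed (a point): Where mallet_mid lies when the mallet is fully home (26 mm above the counter); x axis to the head end, z up. The cutout has the tool's outline, 1.2 mm wider on every side. Home, the underside rests on the cutout's floor and the handle stands 10 mm, the head 20 mm, out of the insert.
- mallet_bed_head (a point): Where mallet_head lies when the mallet is fully home. Sprung rubber ribs stand 2.7 mm out of both cutouts' side walls, a pair beside the handle 38 mm behind its middle and a pair at the middle of head or bowl. They catch the tool's underside about 14 mm above the cutout's floor and hold its weight.
- spoon_bed (a point): Where spoon_mid lies when the spoon scale is fully home (26 mm above the counter); x axis to the bowl end, z up. The cutout has the tool's outline, 1.2 mm wider on every side. Home, it stands 10 mm out of the insert.
- spoon_bed_head (a point): Where spoon_head lies when the spoon scale is fully home. Both tools: pressing past the ribs down to the cutout's floor takes about 15 to 20 N over the whole tool, about half of that at one end at a time, never over 25 N; it stays where it is left by friction, so one end can stick up.
- dish: Bystander: small white bowl, 80 mm across, 35 mm high; origin at the centre of its underside.
- jar: Bystander: amber glass jar, 68 mm across, 100 mm high; origin at the centre of its underside.
- mug: Bystander: blue mug, 80 mm across, 90 mm high; origin at the centre of its underside.
- wooden_spoon: Bystander: wooden spoon, 200 mm long, lying; origin near its middle.
- cutter: Bystander: steel ring-shaped pastry cutter, 70 mm across, 30 mm high; origin at the centre of its underside.
- shaker: Bystander: steel shaker can, 48 mm across, 90 mm high; origin at the centre of its underside.
Mind the look-alikes: they are no part of the job. Of the things that look like the part that bears mallet_mid, the smaller one is meant. There is more than one size of the part that bears spoon_mid; the job needs the smaller.

How it is judged:
At the end, for the whole second after the job is handed in: Mallet and spoon scale each lie in their own cutout, handle middle and head within 4 mm sideways and 3 mm in height of their home points, level within 0.06 rad. No ramming: contact force between tool and case (the ribs' grip counts) stays under 120 N (horizontal distance between mallet_mid and mallet_bed below 0.004 m and horizontal distance between mallet_head and mallet_bed_head below 0.004 m and z of mallet_mid in the frame of mallet_bed below 0.003 m and z of mallet_head in the frame of mallet_bed_head below 0.003 m and angle between each of mallet_mid, spoon_mid's own z axis and vertical below 0.06 rad and horizontal distance between spoon_mid and spoon_bed below 0.004 m and horizontal distance between spoon_head and spoon_bed_head below 0.004 m and z of spoon_mid in the frame of spoon_bed below 0.003 m and z of spoon_head in the frame of spoon_bed_head below 0.003 m); the robot touches nothing.
It fails at once if a tool is rammed against the case with more than 120 N (contact force between any of mallet, spoon and case above 120 N).
It fails at once if a bystander is moved by more than 30 mm (distance of any of dish, jar, mug, wooden_spoon, cutter, shaker from where it was at the start of the episode above 0.03 m).
It also fails if it takes over 72 s, if anything falls off the work surface, if the arm or the gripper's body presses on something with over 40 N, if the wrist force passes 120 N, or if a joint passes its speed limit or range.

ROBOT

A 6-joint arm with a two-finger parallel gripper is mounted at the origin on the work surface. World frame = base frame: x ahead of the robot, y to its left, z up, the work surface at z = 0. Lengths are in m, angles in rad, forces in N, time in s.
With the tool pointing down it reaches from about 0.35 to 0.775 m from the base axis. Payload 7.3 kg.
Tool frame: the origin (TCP) lies midway between the tips of the shut fingers; the grasp point (between the pads) lies 19 mm behind it (robot.grasp_offset is the z of the grasp point in the tool frame, in m); z points along the fingers, y is the direction in which the jaws open and shut (so a half turn about z gives the same grasp; the last joint's range is limited). The gripper opens to 92 mm and grips with 3 to 60 N. Pads are 19 mm wide; open, the fingers measure 130 mm over their backs; the gripper's body (75 mm by 190 mm) begins 47 mm behind the grasp point.
Start: joints at [1.099, 0.342, 1.524, -0, 1.275, -0.146], TCP at [0.168, 0.497, 0.201] pointing down, gripper open.
Joint ranges: [-2.53, 2.53], [-0.77, 2.02], [0.04, 2.7], [-1, 4.14], [0.28, 2.66], [-3.11, 3.11]. Speed limits (rad/s): [2.57, 2.57, 3.14, 3.14, 3.14, 3.14].

INTERFACE

Orientations are given as [roll, pitch, yaw] about the fixed x, y, z axes, in that order (R = Rz(yaw) Ry(pitch) Rx(roll)).
In Python, from cell import observe, imaging, workorder, robot gives the robot as it stands. The module is installed in compiled form; this text tells all that it offers.
- The arm moves only by the tool send_rows, never from a script. Its argument "series" is a list of rows, each a list of 7 numbers: the shift along the tool's x, y, z in m, then the turn, a rotation vector about the tool's x, y, z in rad, then the closure, from 0 (fully open) to 1 (shut). A call has 1 to 5 rows; each row shifts and turns the commanded pose from where the row before left it, along the tool's axes as they then stand; what a row does not reach is not made up. A row lasts 1/12 s, in which the tool goes at most 41.7 mm and 7.16 degrees, less where a joint would pass 70% of its speed; a pose out of reach is approached as far as the arm can. A call is refused whole if a number of a shift passes 0.0417 or a number of a turn 0.125, either way. A call with a gripper value outside its range is refused whole. The fingers move at their own pace and stop on an object; "newtons" is the grip in N (left out, the last holds). Time passes only in rows, so rows that do not move let the fingers close. It gives the time, the measured TCP pose, the force and the opening at its end, in the units of the state.
- observe(): the state, without advancing time (a new reading comes with each control period).
- imaging.read_camera(name): name is "scene" or "top" or "wrist"; returns a dict with "color" (384x512x3 uint8, red, green, blue), "range_z" (384x512 float32, m along the optical axis (not along the pixel's ray), 0 where there is no reading), "vfov" (degrees; the focal length in pixels is half the picture's height over the tangent of half this angle, whatever the lens; pixels are square), "cx", "cy" (the principal point, pixels), "T" (4x4, takes a point from camera to world coordinates). Camera axes: x right, y down, z forward; pixel columns grow to the right and rows downward; lengths in m; the calibration is good to about 2 mm. A picture is of the moment at which its call begins.
- workorder.hand_in(): hands the job in, once; it reports no verdict.
The state is a dict: "time": time; "qpos": joint angles; "qvel": joint speeds; "joint_efforts": joint torques, N m; "tool_pos": TCP position; "tool_rot": TCP orientation; "contact_force": force on the tool from outside, world axes, zero at the start; "torque": the same for the moment, N m; "opening": finger opening in m.
Only numpy, scipy, OpenCV 4.12 (cv2) and the standard library are available. Lean on these libraries where they do the work, as an engineer would, in place of code of your own. Each camera call takes 0.05 s, during which the arm holds its last target.

## Working session

There is one attempt and no reset: what is moved stays moved. The work goes in short steps, Python scripts to look and compute and a tool call to move; the robot and the scene stay as the last step left them, time stands still between calls to the robot, and variables do not carry over. Pictures are saved under pics/ and viewed, and the job is handed in when it is done.

Besides the shell and the picture viewer there is one more tool, called after "Request:" by a JSON object that holds its "name" and its "arguments", one argument or row to a line. send_rows: Moves the arm, as the interface text tells. Its arguments: {"type":"object","properties":{"series":{"type":"array","items":{"type":"array","items":{"type":"number"}}},"newtons":{"type":"number"}},"required":["series"]}

```bash
mkdir -p pics; ls
cat > h.py <<'E'
import numpy as np, cv2
from cell import observe, imaging, workorder, robot
def cam(n):
    return imaging.read_camera(n)
def f(d): return d["color"].shape[0]/2/np.tan(np.radians(d["vfov"])/2)
def save(d,name,crop=None,scale=1):
    im=cv2.cvtColor(d["color"],cv2.COLOR_RGB2BGR)
    if crop: im=im[crop[1]:crop[3],crop[0]:crop[2]]
    if scale!=1: im=cv2.resize(im,None,fx=scale,fy=scale,interpolation=cv2.INTER_CUBIC)
    cv2.imwrite("pics/"+name,im)
def ray(d,u,v):
    F=f(d); T=np.array(d["T"]); r=T[:3,:3]@np.array([(u-d["cx"])/F,(v-d["cy"])/F,1.0]); return T[:3,3],r
def plane(d,u,v,z):
    o,r=ray(d,u,v); return o+r*(z-o[2])/r[2]
def pts(d):
    F=f(d);T=np.array(d["T"]);Z=d["range_z"];v,u=np.mgrid[:Z.shape[0],:Z.shape[1]]
    P=np.stack([(u-d["cx"])/F*Z,(v-d["cy"])/F*Z,Z],-1)@T[:3,:3].T+T[:3,3]
    P[Z==0]=np.nan
    return P
E
python3 - <<'E'
from h import *
print(observe())
for n in ["scene","top","wrist"]:
    d=cam(n); save(d,n+"0.png",None,1.5); print(n,d["vfov"],d["cx"],d["cy"],np.round(d["T"],3).tolist(),(d["range_z"]==0).mean())
E
```

```text
pics
{'time': 0.0, 'qpos': array([ 1.09899992e+00,  3.42717506e-01,  1.52501430e+00,  6.90662376e-06,
        1.27541308e+00, -1.46021868e-01]), 'qvel': array([-0.00106367, -0.00098704,  0.00129357, -0.00159093,  0.00026866,
        0.00034528]), 'joint_efforts': array([-6.57555938e-04, -4.31247926e+01, -2.44217259e+01,  7.16242706e-02,
        5.59324678e-02, -8.64664526e-05]), 'tool_pos': array([0.16780331, 0.49698569, 0.20034866]), 'tool_rot': array([-3.14005791e+00, -2.32388400e-04,  2.81581592e+00]), 'contact_force': array([ 0.79658538, -0.37589579, -0.23654813]), 'torque': array([-0.0384274 ,  0.03193403,  0.01221343]), 'opening': 0.09208361690810164}
scene 46.81491027071708 250.71895014068426 196.7352265249162 [[-0.708, 0.42, -0.568, 1.388], [0.706, 0.429, -0.563, 0.915], [0.007, -0.8, -0.601, 0.998], [0.0, 0.0, 0.0, 1.0]] 0.004063924153645833
top 42.05542152983493 255.31244187622653 194.3895410275436 [[0.024, -0.997, 0.073, 0.394], [-0.999, -0.022, 0.022, 0.007], [-0.021, -0.074, -0.997, 1.396], [0.0, 0.0, 0.0, 1.0]] 0.004150390625
wrist 62.321329874540396 256.1602788343483 190.83688870079658 [[0.32, 0.905, 0.278, 0.092], [0.947, -0.306, -0.095, 0.523], [-0.001, 0.294, -0.956, 0.384], [0.0, 0.0, 0.0, 1.0]] 0.0038096110026041665
```

View pics/top0.png

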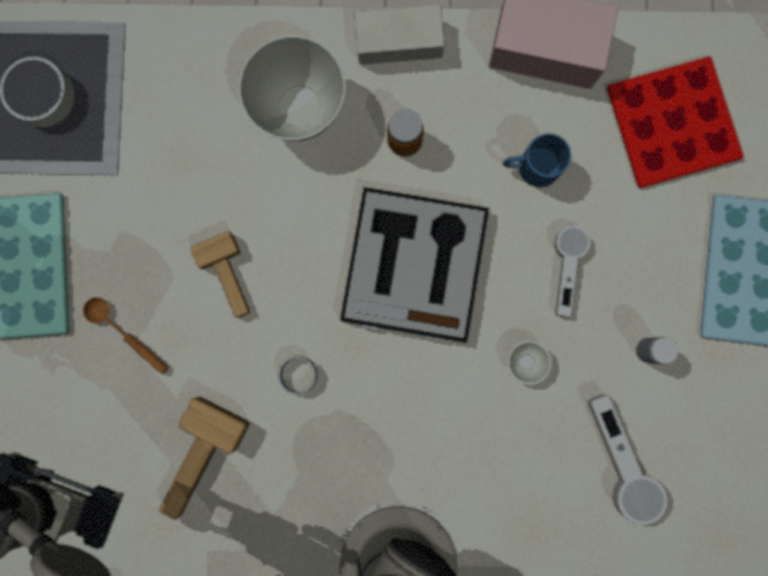

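View pics/scene0.png

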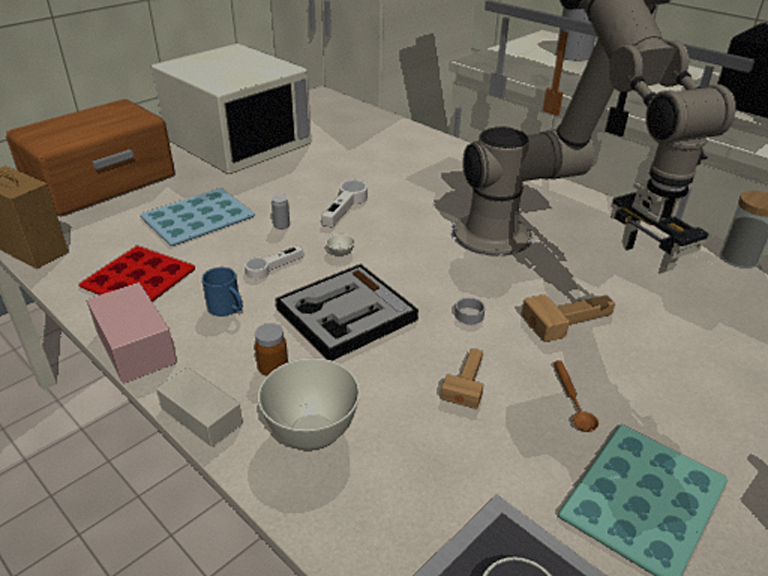

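View pics/wrist0.png

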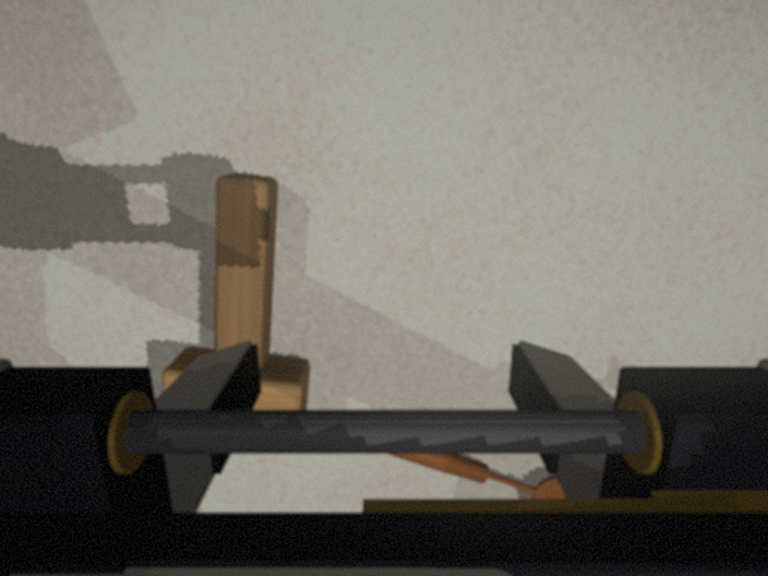

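Top view (1.5x scale): two mallets, at (220,270), which is the smaller, and (205,455), and two spoon scales, at (570,272), which is the smaller, and (630,460). The case is at (415,265) with heads pointing up. I'll measure sizes and confirm with enlarged crops.

Run:
```python
from h import *
d=cam("top"); np.savez("top.npz",**d); s=cam("scene"); np.savez("scene.npz",**s)
P=pts(d); print(P[250,200], P[200,340])
im=d["color"]
def crop(x0,y0,x1,y1,k): return cv2.resize(cv2.cvtColor(im[y0:y1,x0:x1],cv2.COLOR_RGB2BGR),None,fx=k,fy=k,interpolation=cv2.INTER_CUBIC)
a=crop(110,140,190,220,5);b=crop(350,140,430,220,5)
cv2.imwrite("pics/tools.png",np.hstack([a,b]))
cv2.imwrite("pics/case.png",crop(220,117,332,237,5))
H=P[...,2]
for n,(x0,y0,x1,y1) in dict(sm=(120,145,175,220),bm=(100,255,170,350),ss=(360,145,400,218),bs=(385,258,450,355),case=(220,117,332,237)).items():
    h=H[y0:y1,x0:x1]; print(n,np.nanpercentile(h,[2,20,50,80,90,95,99]).round(4), np.nansum(h>0.015))
```

```text
[ 0.33760177  0.18899235 -0.00218246] [ 0.48639387 -0.19917307 -0.00414865]
sm [-0.0061 -0.0023  0.0008  0.0238  0.0336  0.0376  0.041 ] 911
bm [-0.0056 -0.0019  0.0014  0.0384  0.05    0.0528  0.056 ] 1881
ss [-0.0065 -0.0023  0.001   0.0253  0.0281  0.0298  0.0327] 803
bs [-0.0061 -0.0022  0.0011  0.037   0.0399  0.0416  0.044 ] 1785
case [-0.0054 -0.0006  0.013   0.0308  0.033   0.0347  0.0378] 6391
```

View pics/tools.png

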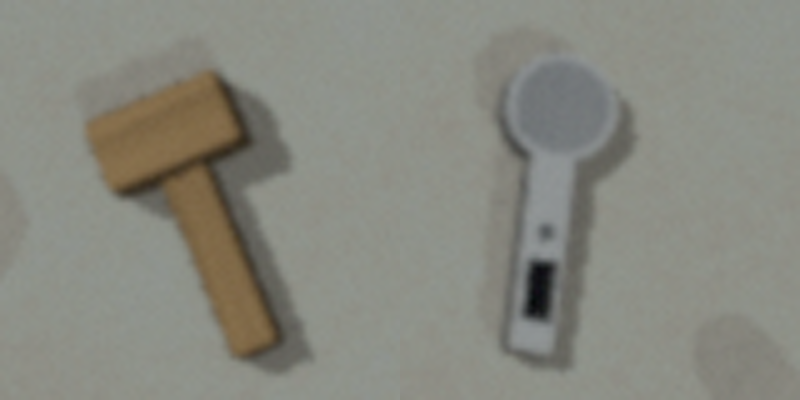

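View pics/case.png

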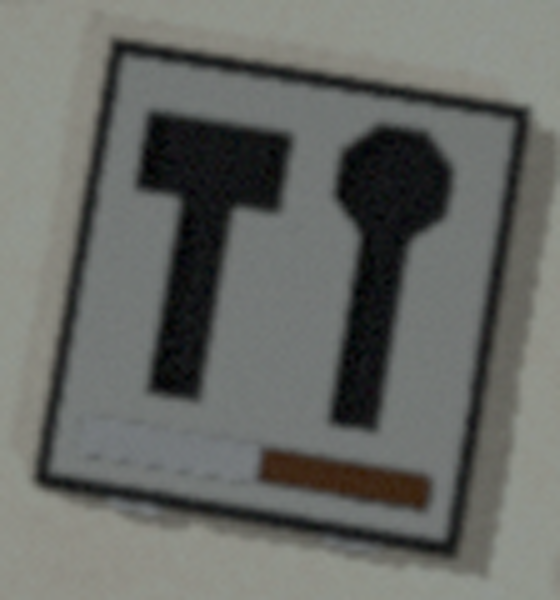

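The crops confirm it: smaller mallet at (147,180) and smaller spoon scale at (381,180) in original pixels, with heights near 38 and 28 mm against about 52 and 40 mm for the look-alikes. Next I'll estimate rough poses from the top view.

Run:
```python
from h import *
d=dict(np.load("top.npz")); d["cx"]=float(d["cx"]);d["cy"]=float(d["cy"]);d["vfov"]=float(d["vfov"])
p=lambda u,v,z:plane(d,u,v,z)[:2].round(4)
c=lambda x,y,x0,y0:(x0+x/5-.4,y0+y/5-.4)
# mallet handle axis at z=.028 (end centre), head centre at .038
e=p(*c(255,348,110,140),.028); h=p(*c(165,132,110,140),.038)
print("mallet",e,h,np.linalg.norm(h-e),np.arctan2(*(h-e)[::-1]))
e=p(*c(128,348,350,140),.028); h=p(*c(160,107,350,140),.028)
print("spoon",e,h,np.linalg.norm(h-e),np.arctan2(*(h-e)[::-1]))
q=[p(*c(x,y,220,117),.034) for x,y in((115,42),(527,105),(452,552),(40,482))]; q=np.array(q)
print(q,q.mean(0)); 
for a,b in((3,0),(2,1),(1,0),(2,3)): print(np.linalg.norm(q[b]-q[a]),np.arctan2(*(q[b]-q[a])[::-1]))
for n,u,v,z in(("jar",271,80,.1),("mug",363,105,.09),("dish",354,242,.035),("cutter",199,250,.03),("shaker",443,233,.09)): print(n,p(u,v,z))
```

```text
mallet [0.4478 0.2973] [0.5651 0.3495] 0.12839053703447156 0.41869882539177966
spoon [ 0.4613 -0.2904] [ 0.5942 -0.3071] 0.133945138022998 -0.12500320262339765
[[ 0.6856  0.0772]
 [ 0.6549 -0.1505]
 [ 0.4086 -0.1132]
 [ 0.4414  0.1119]] [ 0.547625 -0.01865 ]
0.2466530559307952 -0.14115168463727543
0.24910836999185718 -0.15029926405075061
0.2297602663647481 1.4367779716553652
0.22747714170878797 1.426101641939013
jar [0.7936 0.0017]
mug [ 0.7334 -0.2431]
dish [ 0.3709 -0.2324]
cutter [0.3388 0.1875]
shaker [ 0.4006 -0.452 ]
```

```bash
cat > plan.py <<'E'
import sys,numpy as np
from scipy.spatial.transform import Rotation as Ro
from cell import observe
def plan(p,yaw,n=None,clo=0):
    s=observe(); R=Ro.from_euler("xyz",s["tool_rot"]); t=np.array(s["tool_pos"]); p=np.array(p)
    G=Ro.from_euler("xyz",[np.pi,0,yaw])
    rv=(R.inv()*G).as_rotvec()
    if n is None: n=int(max(1,np.ceil(np.linalg.norm(p-t)/.039),np.ceil(np.linalg.norm(rv)/.12)))
    # world-straight steps
    st=Ro.from_rotvec(rv/n); cur=R; rows=[]
    for i in range(n):
        dx=cur.inv().apply((p-t)/n); rows.append([*[round(float(v),4) for v in dx],*[round(float(v),3) for v in rv/n],clo]); cur=cur*st
    for i in range(0,n,5): print(str(rows[i:i+5]).replace(" ",""))
if __name__=="__main__":
    a=[float(x) for x in sys.argv[1:]]
    plan(a[:3],a[3],int(a[5]) if len(a)>5 and a[5] else None,a[4] if len(a)>4 else 0)
E
python3 plan.py .498 .320 .2 .419
```

```text
[[-0.0185,-0.0031,0.0,-0.0,0.0,0.12,0],[-0.0187,-0.0009,0.0,-0.0,0.0,0.12,0],[-0.0187,0.0014,0.0,-0.0,0.0,0.12,0],[-0.0184,0.0036,0.0,-0.0,0.0,0.12,0],[-0.0178,0.0058,0.0,-0.0,0.0,0.12,0]]
[[-0.017,0.0078,0.0,-0.0,0.0,0.12,0],[-0.0159,0.0098,0.0,-0.0,0.0,0.12,0],[-0.0147,0.0117,0.0,-0.0,0.0,0.12,0],[-0.0132,0.0133,0.0,-0.0,0.0,0.12,0],[-0.0115,0.0148,0.0,-0.0,0.0,0.12,0]]
[[-0.0096,0.0161,0.0,-0.0,0.0,0.12,0],[-0.0076,0.0171,0.0,-0.0,0.0,0.12,0],[-0.0055,0.0179,0.0,-0.0,0.0,0.12,0],[-0.0034,0.0184,0.0,-0.0,0.0,0.12,0],[-0.0011,0.0187,0.0,-0.0,0.0,0.12,0]]
[[0.0011,0.0187,0.0,-0.0,0.0,0.12,0],[0.0033,0.0184,0.0,-0.0,0.0,0.12,0],[0.0055,0.0179,0.0,-0.0,0.0,0.12,0],[0.0076,0.0171,0.0,-0.0,0.0,0.12,0],[0.0096,0.0161,0.0,-0.0,0.0,0.12,0]]
```

Request:
{"name": "send_rows", "arguments": {
  "series": [
    [-0.0185,-0.003,0,0,0,0.12,0],
    [-0.0187,-0.001,0,0,0,0.12,0],
    [-0.0187,0.0014,0,0,0,0.12,0],
    [-0.0184,0.0036,0,0,0,0.12,0],
    [-0.0178,0.0058,0,0,0,0.12,0]
  ]
}}

```text
time: 0.67
tool_pos: [0.2512, 0.4526, 0.2009]
tool_rot: [-3.141, 0.0, 2.21]
contact_force: [-0.1, 0.4, 0.1]
opening: 0.0922
```

Request:
{"name": "send_rows", "arguments": {
  "series": [
    [-0.017,0.0078,0,0,0,0.12,0],
    [-0.016,0.0098,0,0,0,0.12,0],
    [-0.0147,0.0117,0,0,0,0.12,0],
    [-0.0132,0.0133,0,0,0,0.12,0],
    [-0.0115,0.0148,0,0,0,0.12,0]
  ]
}}

```text
time: 1.08
tool_pos: [0.3338, 0.408, 0.2009]
tool_rot: [-3.141, 0.0, 1.61]
contact_force: [-0.1, -0.1, -0.0]
opening: 0.0916
```

Request:
{"name": "send_rows", "arguments": {
  "series": [
    [-0.0096,0.016,0,0,0,0.12,0],
    [-0.0076,0.017,0,0,0,0.12,0],
    [-0.0055,0.018,0,0,0,0.12,0],
    [-0.0034,0.0184,0,0,0,0.12,0],
    [-0.001,0.0187,0,0,0,0.12,0]
  ]
}}

```text
time: 1.5
tool_pos: [0.4161, 0.3636, 0.2009]
tool_rot: [-3.141, 0.0, 1.01]
contact_force: [0.4, -0.3, 0.9]
opening: 0.0919
```

Request:
{"name": "send_rows", "arguments": {
  "series": [
    [0.001,0.0187,0,0,0,0.12,0],
    [0.0033,0.0184,0,0,0,0.12,0],
    [0.0055,0.018,0,0,0,0.12,0],
    [0.0076,0.017,0,0,0,0.12,0],
    [0.0096,0.016,0,0,0,0.12,0]
  ]
}}

```text
time: 1.92
tool_pos: [0.4983, 0.3191, 0.2008]
tool_rot: [-3.142, 0.0, 0.41]
contact_force: [0.2, 1.4, 0.6]
opening: 0.0915
```

```bash
python3 - <<'E'
from h import *
d=cam("wrist"); save(d,"w1.png",None,1.5); np.savez("w1.npz",**d)
s=observe();print(s["time"],s["tool_pos"],s["tool_rot"],s["contact_force"],s["qvel"].round(3))
E
python3 plan.py .498 .320 .2 .419
```

```text
1.9667 [0.50127397 0.31721243 0.20061414] [ 3.13998293e+00 -1.14517404e-03  4.00294626e-01] [ 1.3920762  -3.3247841  -0.30793249] [ 0.028 -0.02   0.047  0.002 -0.009 -0.206]
[[-0.0019,-0.0038,0.0006,0.002,-0.001,-0.019,0]]
```

View pics/w1.png

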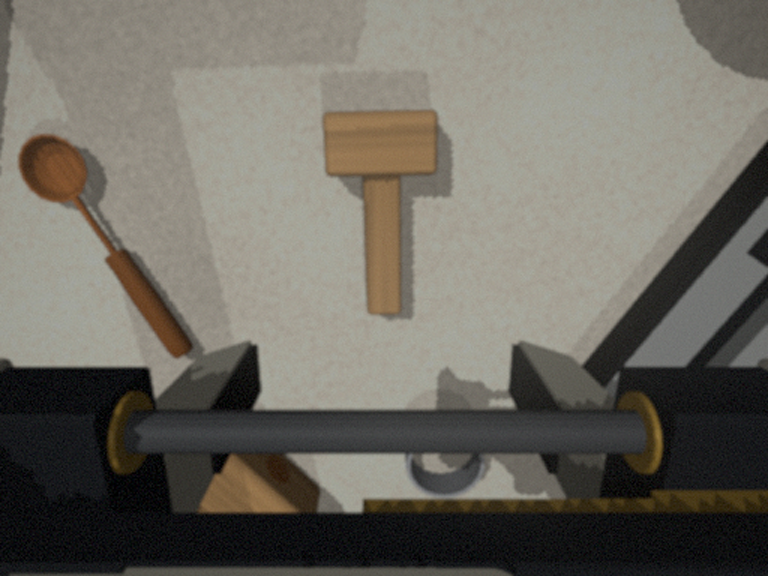

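The mallet is fully visible at about (380,210) in the 1.5x picture, handle pointing down the image. I'll settle the arm and take two wrist views.

Request:
{"name": "send_rows", "arguments": {
  "series": [
    [-0.002,-0.004,0,0,0,-0.019,0],
    [0,0,0,0,0,0,0],
    [0,0,0,0,0,0,0]
  ]
}}

```text
time: 2.22
tool_pos: [0.4932, 0.3231, 0.201]
tool_rot: [-3.141, 0.001, 0.438]
contact_force: [-0.7, -0.7, -0.0]
opening: 0.0915
```

Run:
```python
from h import *
d=cam("wrist"); np.savez("m1.npz",**d)
s=observe();print(s["time"],s["tool_pos"],s["tool_rot"],s["qvel"].round(3))
print(np.round(d["T"],4).tolist())
```

```text
2.2667 [0.49324656 0.32314603 0.2011079 ] [-3.14132643e+00  1.61847922e-04  4.37397191e-01] [-0.001 -0.    -0.005 -0.002 -0.001  0.006]
[[0.4236, -0.8652, -0.2683, 0.5655], [-0.9058, -0.4049, -0.1243, 0.3571], [-0.0011, 0.2957, -0.9553, 0.3846], [0.0, 0.0, 0.0, 1.0]]
```

Request:
{"name": "send_rows", "arguments": {
  "series": [
    [0,0,0.02,0,0,0,0],
    [0,0,0.02,0,0,0,0],
    [0,0,0,0,0,0,0],
    [0,0,0,0,0,0,0],
    [0,0,0,0,0,0,0]
  ]
}}

```text
time: 2.68
tool_pos: [0.4944, 0.323, 0.1622]
tool_rot: [-3.141, -0.002, 0.436]
contact_force: [-0.5, -0.1, -0.4]
opening: 0.0918
```

```bash
cat >> h.py <<'E'
def load(n):
    d=dict(np.load(n,allow_pickle=True))
    for k in("cx","cy","vfov"): d[k]=float(d[k])
    return d
E
python3 - <<'E'
from h import *
d=cam("wrist"); np.savez("m2.npz",**d); save(d,"m2.png",None,1.5)
s=observe();print(s["time"],s["tool_pos"],s["tool_rot"],s["qvel"].round(3))
for n in("m1.npz","m2.npz"):
    d=load(n); hsv=cv2.cvtColor(d["color"],cv2.COLOR_RGB2HSV)
    m=((hsv[...,0]>8)&(hsv[...,0]<25)&(hsv[...,1]>90)).astype(np.uint8)
    m[250:]=0
    k,lab,st,c=cv2.connectedComponentsWithStats(m)
    for i in range(1,k):
        if st[i,4]>300: print(n,i,st[i],c[i])
E
```

```text
2.7333 [0.49464464 0.32306829 0.16250347] [-3.14149297e+00 -2.36068786e-03  4.35552890e-01] [-0.003 -0.004 -0.002 -0.001 -0.003  0.001]
m1.npz 1 [ 224   71   75  136 5139] [260.80054485 118.59330609]
m1.npz 2 [  18   80  112  153 3016] [ 66.96054377 143.16843501]
m2.npz 1 [ 219   70   85  150 6482] [260.49907436 122.50617093]
m2.npz 2 [   0   81  117  167 3486] [ 49.84021801 154.2383821 ]
```

View pics/m2.png

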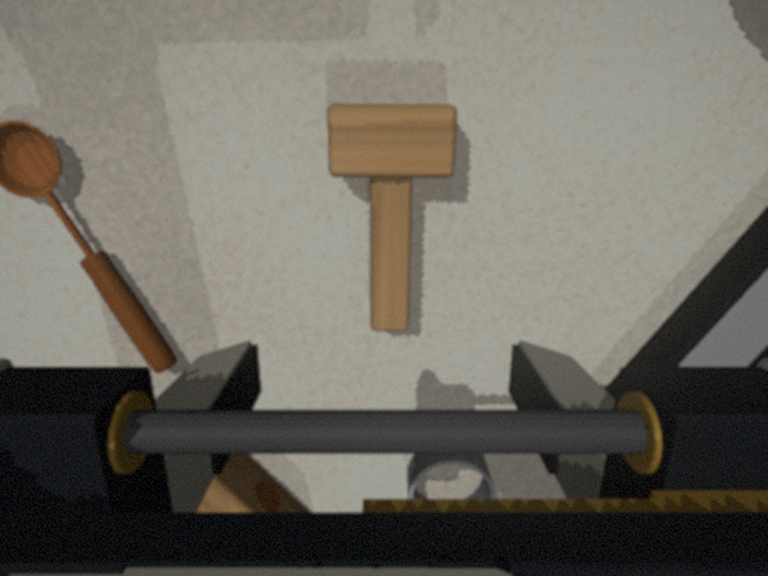

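```bash
cat > mal.py <<'E'
from h import *
def edges(d):
    hsv=cv2.cvtColor(d["color"],cv2.COLOR_RGB2HSV)
    sat=cv2.GaussianBlur(hsv[...,1].astype(np.float32),(3,3),0)
    m=((hsv[...,0]>8)&(hsv[...,0]<25)&(hsv[...,1]>90)).astype(np.uint8); m[250:]=0
    k,lab,st,c=cv2.connectedComponentsWithStats(m)
    cand=[i for i in range(1,k) if st[i,4]>300]; i=min(cand,key=lambda i:abs(c[i][0]-256)); m=(lab==i)
    return m,st[i]
def measure(d,tool_pos,yaw):
    m,st=edges(d); x0,y0,w,h,_=st
    rw=m.sum(1); rows=np.where(rw>0)[0]
    neck=[r for r in rows if rw[r]<0.6*w][0]
    T2=lambda P:(lambda q:np.array([np.cos(yaw)*q[0]+np.sin(yaw)*q[1],-np.sin(yaw)*q[0]+np.cos(yaw)*q[1]]))(P[:2]-tool_pos[:2])
    hr=range(neck+6,rows[-1]-6)
    L=[];Rr=[]
    for r in hr:
        c=np.where(m[r])[0]; L.append(T2(plane(d,c[0]-.5,r,.028)));Rr.append(T2(plane(d,c[-1]+.5,r,.028)))
    L=np.array(L);Rr=np.array(Rr); C=(L+Rr)/2
    a=np.polyfit(C[:,0],C[:,1],1); print(" handle width",(L-Rr)[:,1].mean()," slope",a[0]," y at 0",a[1])
    cc=[ (np.where(m[:,c])[0]) for c in range(int(np.where(m[rows[-8]])[0][0])+4,int(np.where(m[rows[-8]])[0][-1])-3)]
    uc=np.arange(int(np.where(m[rows[-8]])[0][0])+4,int(np.where(m[rows[-8]])[0][-1])-3)
    end=np.mean([T2(plane(d,u,q[-1]+.5,.028)) for u,q in zip(uc,cc)],0)
    us=range(x0+8,x0+w-8)
    fr=np.array([T2(plane(d,u,np.where(m[:,u])[0][0]-.5,.038)) for u in us]); b=np.polyfit(fr[:,1],fr[:,0],1)
    side=[u for u in us if abs(u-(x0+w/2))>w*.25]
    bk=np.mean([T2(plane(d,u,np.where(m[:,u])[0][-1]+.5,.038)) for u in side],0)
    hrw=range(rows[0]+8,neck-8)
    hl=np.mean([T2(plane(d,np.where(m[r])[0][0]-.5,r,.038)) for r in hrw],0);hR=np.mean([T2(plane(d,np.where(m[r])[0][-1]+.5,r,.038)) for r in hrw],0)
    print(" end x",end[0]," front x",fr[:,0].mean()," len",fr[:,0].mean()-end[0]," back x",bk[0]," front slope",-b[0]," head w",(hl-hR)[1]," head c",(hl+hR)/2)
    return dict(end=(np.mean(uc),np.mean([q[-1]+.5 for q in cc])),front=((x0+w/2),np.mean([np.where(m[:,u])[0][0]-.5 for u in us])),hw=w,tw=np.mean([m[r].sum() for r in hr]))
def tri(d1,p1,d2,p2):
    A=[];b=[]
    for d,p in((d1,p1),(d2,p2)):
        o,r=ray(d,*p); r=r/np.linalg.norm(r); M=np.eye(3)-np.outer(r,r); A.append(M);b.append(M@o)
    return np.linalg.lstsq(np.vstack(A),np.hstack(b),rcond=None)[0]
if __name__=="__main__":
    a=load("m1.npz");b=load("m2.npz")
    A=measure(a,np.array([.49325,.32315]),.4374);B=measure(b,np.array([.49464,.32307]),.4356)
    for k in("end","front"): print(k,tri(a,A[k],b,B[k]))
    # depth heights
    for d in(a,b):
        P=pts(d); m,st=edges(d); z=P[...,2]; e=cv2.erode(m.astype(np.uint8),np.ones((9,9)))>0
        rows=np.where(m.any(1))[0]; print("depth z head",np.nanmedian(z[rows[0]+8:rows[0]+28][e[rows[0]+8:rows[0]+28]]),"handle",np.nanmedian(z[rows[-1]-50:rows[-1]-8][e[rows[-1]-50:rows[-1]-8]]),"floor",np.nanmedian(z[100:200,180:210]))
E
python3 mal.py
```

```text
handle width 0.0412997063888312  slope -0.010943878569882408  y at 0 -0.004064501436463658
  return _methods._mean(a, axis=axis, dtype=dtype,
  ret = ret.dtype.type(ret / rcount)
Traceback (most recent call last):
  File "mal.py", line 38, in <module>
    A=measure(a,np.array([.49325,.32315]),.4374);B=measure(b,np.array([.49464,.32307]),.4356)
  File "mal.py", line 29, in measure
    print(" end x",end[0]," front x",fr[:,0].mean()," len",fr[:,0].mean()-end[0]," back x",bk[0]," front slope",-b[0]," head w",(hl-hR)[1]," head c",(hl+hR)/2)
                                                                                                                                ~~~~~~~^^^
IndexError: invalid index to scalar variable.
```

```bash
sed -i 's/neck=\[r for r in rows if rw\[r\]<0.6\*w\]\[0\]/neck=[r for r in rows if r>rows[0]+15 and rw[r]<0.6*w][0]/' mal.py; python3 mal.py
```

```text
handle width 0.025329597009662662  slope -0.007565729215340976  y at 0 -0.004011712680955906
 end x -0.0496486462950704  front x 0.10071669340875332  len 0.1503653397038237  back x 0.05908843477866982  front slope -0.016367261098770715  head w 0.0769628897117837  head c [ 0.08030435 -0.00469548]
 handle width 0.025787758949141877  slope -0.006618770755244985  y at 0 -0.0032680458451552013
 end x -0.05073814481016557  front x 0.09978041661372677  len 0.15051856142389236  back x 0.057843491096879064  front slope -0.00731117428433624  head w 0.07699048934506456  head c [ 0.07944907 -0.00373558]
end [0.44915183 0.29832284 0.02572125]
front [0.58373932 0.36071391 0.08491255]
depth z head 0.037862852350732557 handle 0.027922513053964926 floor -8.529762834136312e-05
depth z head 0.03786267155688461 handle 0.027856868236938226 floor -8.722336523248053e-05
```

```bash
python3 - <<'E'
from h import *
d=load("top.npz")
p=lambda u,v,z:plane(d,u,v,z)[:2]
c=lambda x,y:(220+x/5-.4,117+y/5-.4)
for n,e,h,L in(("mb",(175,397),(215,160),132),("sb",(355,428),(395,180),137)):
    E=p(*c(*e),.03);H=p(*c(*h),.03);v=(H-E)/np.linalg.norm(H-E);print(n,E,H,np.linalg.norm(H-E),np.arctan2(v[1],v[0]),"mid",H-v*(.077 if n=="mb" else .082))
E
python3 plan.py .532 .05 .162 -.147
```

```text
mb [0.48985899 0.03941308] [0.62154706 0.0204695 ] 0.1330436290457642 -0.1428717856051889 mid [0.5453316  0.03143324]
sb [ 0.47506474 -0.05951315] [ 0.61244788 -0.07896723] 0.13875370171372534 -0.1406692986373971 mid [ 0.53125785 -0.06747035]
[[-0.0102,0.0329,0.0,-0.0,-0.0,0.073,0],[-0.0077,0.0336,0.0,-0.0,-0.0,0.073,0],[-0.0053,0.034,0.0,-0.0,-0.0,0.073,0],[-0.0028,0.0343,0.0001,-0.0,-0.0,0.073,0],[-0.0003,0.0345,0.0001,-0.0,-0.0,0.073,0]]
[[0.0022,0.0344,0.0001,-0.0,-0.0,0.073,0],[0.0047,0.0341,0.0001,-0.0,-0.0,0.073,0],[0.0072,0.0337,0.0001,-0.0,-0.0,0.073,0]]
```

```bash
python3 plan.py .5445 .0315 .162 -.143
```

```text
[[-0.0097,0.0357,0.0,-0.0,-0.0,0.072,0],[-0.0071,0.0363,0.0,-0.0,-0.0,0.072,0],[-0.0045,0.0367,0.0,-0.0,-0.0,0.072,0],[-0.0018,0.0369,0.0001,-0.0,-0.0,0.072,0],[0.0009,0.037,0.0001,-0.0,-0.0,0.072,0]]
[[0.0035,0.0368,0.0001,-0.0,-0.0,0.072,0],[0.0062,0.0365,0.0001,-0.0,-0.0,0.072,0],[0.0088,0.0359,0.0001,-0.0,-0.0,0.072,0]]
```

Request:
{"name": "send_rows", "arguments": {
  "series": [
    [-0.0097,0.0357,0,0,0,0.072,0],
    [-0.007,0.0363,0,0,0,0.072,0],
    [-0.0045,0.0367,0,0,0,0.072,0],
    [-0.0018,0.037,0,0,0,0.072,0],
    [0.001,0.037,0,0,0,0.072,0]
  ]
}}

```text
time: 3.15
tool_pos: [0.5263, 0.1388, 0.1626]
tool_rot: [-3.141, -0.003, 0.072]
contact_force: [0.3, -0.8, -0.2]
opening: 0.092
```

Request:
{"name": "send_rows", "arguments": {
  "series": [
    [0.0035,0.0368,0,0,0,0.072,0],
    [0.0062,0.0365,0,0,0,0.072,0],
    [0.0088,0.036,0,0,0,0.072,0],
    [0,0,0,0,0,0,0],
    [0,0,0,0,0,0,0]
  ]
}}

```text
time: 3.57
tool_pos: [0.5454, 0.0289, 0.1622]
tool_rot: [-3.141, -0.002, -0.144]
contact_force: [-0.6, 0.4, -0.8]
opening: 0.0919
```

Request:
{"name": "send_rows", "arguments": {
  "series": [
    [0,0,0,0,0,0,0],
    [0,0,0,0,0,0,0]
  ]
}}

```text
time: 3.73
tool_pos: [0.5445, 0.0319, 0.1616]
tool_rot: [-3.141, -0.001, -0.139]
contact_force: [-0.6, 0.2, -0.5]
opening: 0.0919
```

Run:
```python
from h import *
d=cam("wrist"); np.savez("c1.npz",**d); save(d,"c1.png",None,1.5)
s=observe();print(s["time"],s["tool_pos"],s["tool_rot"],s["qvel"].round(3))
```

```text
3.7833 [0.54446818 0.03211105 0.16147493] [-3.14120811e+00 -6.79095943e-04 -1.38873562e-01] [ 0.005  0.003  0.003  0.001 -0.     0.002]
```

View pics/c1.png

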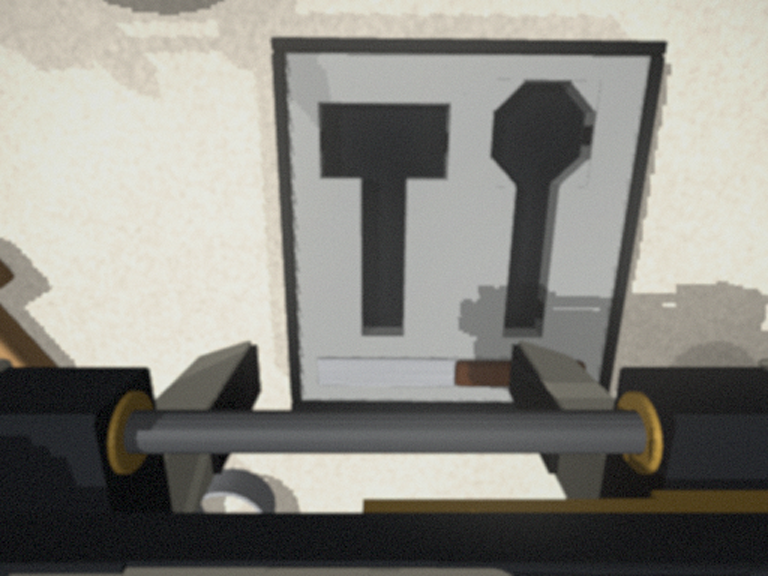

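The T cutout is at (385,215) and the round-ended one at (535,205), in 1.5x pixels. I'll enlarge for edges.

Run:
```python
from h import *
d=load("c1.npz"); save(d,"c1z.png",(200,45,310,235),3.1) 
g=cv2.cvtColor(d["color"],cv2.COLOR_RGB2GRAY).astype(int)
for r in (80,90,100,110): print(r,g[r,205:308:1].tolist())
for r in (140,160,180,200): print(r,g[r,234:278].tolist())
for c in (225,285): print("col",c,g[55:130,c].tolist())
for c in (247,255,263): print("col",c,g[55:90,c].tolist(),g[200:235,c].tolist())
P=pts(d); print(np.nanmedian(P[100:200,285:300,2]),np.nanmedian(P[140:200,250:262,2]))
```

```text
80 [181, 175, 170, 165, 162, 160, 149, 123, 90, 70, 63, 53, 60, 49, 53, 56, 56, 57, 52, 50, 50, 57, 51, 57, 59, 59, 55, 55, 55, 54, 58, 53, 53, 52, 53, 59, 53, 53, 54, 55, 50, 57, 53, 52, 52, 53, 56, 56, 52, 54, 53, 56, 59, 54, 54, 56, 59, 53, 55, 51, 51, 51, 55, 52, 58, 56, 49, 61, 48, 53, 54, 56, 53, 54, 55, 56, 51, 60, 55, 57, 55, 59, 58, 54, 51, 56, 57, 53, 50, 59, 53, 58, 73, 94, 123, 154, 171, 173, 176, 174, 176, 175, 176]
90 [176, 181, 180, 180, 183, 178, 175, 148, 97, 56, 50, 53, 53, 55, 49, 50, 52, 51, 46, 51, 51, 50, 51, 54, 56, 54, 53, 51, 50, 53, 56, 57, 54, 52, 51, 56, 47, 54, 52, 57, 51, 50, 54, 52, 56, 51, 53, 51, 49, 51, 53, 51, 55, 53, 51, 49, 55, 51, 51, 53, 49, 50, 50, 52, 54, 54, 50, 50, 56, 53, 54, 54, 51, 52, 54, 54, 51, 53, 53, 55, 55, 48, 56, 51, 55, 50, 56, 53, 52, 51, 57, 49, 51, 76, 128, 167, 178, 174, 175, 175, 176, 173, 177]
100 [184, 182, 179, 181, 179, 179, 174, 154, 107, 73, 56, 59, 55, 53, 53, 49, 51, 46, 51, 54, 55, 54, 55, 56, 54, 51, 54, 52, 54, 54, 50, 54, 54, 52, 46, 51, 53, 47, 54, 51, 50, 49, 50, 50, 51, 56, 47, 49, 51, 51, 55, 47, 51, 53, 53, 
[... 2384 characters left out ...]
5, 181, 179, 177, 176, 177]
col 255 [180, 181, 178, 178, 177, 181, 178, 182, 175, 179, 176, 179, 171, 137, 94, 62, 49, 54, 54, 57, 54, 52, 53, 51, 51, 53, 49, 53, 50, 55, 51, 52, 50, 50, 52] [58, 60, 58, 53, 55, 52, 59, 60, 57, 55, 57, 57, 51, 61, 54, 56, 57, 68, 84, 97, 97, 98, 96, 116, 150, 172, 176, 179, 179, 176, 177, 177, 175, 176, 177]
col 263 [179, 178, 178, 179, 181, 181, 178, 181, 177, 179, 180, 176, 170, 139, 94, 65, 52, 50, 52, 57, 56, 53, 56, 55, 57, 55, 55, 55, 55, 52, 53, 53, 52, 52, 50] [53, 56, 54, 58, 59, 58, 55, 60, 54, 52, 57, 60, 57, 53, 55, 59, 53, 64, 88, 97, 98, 96, 94, 113, 152, 170, 176, 178, 175, 176, 177, 177, 175, 177, 179]
0.02970680026972361 0.011918579109679917
```

View pics/c1z.png

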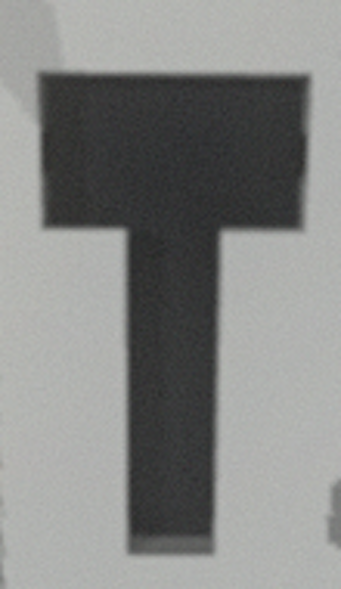

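```bash
cat > cut.py <<'E'
from h import *
def cross(prof,x0,th,rising):
    for i in range(len(prof)-1):
        a,b=prof[i],prof[i+1]
        if (a<th<=b) if rising else (a>=th>b): return x0+i+(th-a)/(b-a)
    return np.nan
def tf(d,tp,yaw):
    def T2(u,v,z):
        q=plane(d,u,v,z)[:2]-np.array(tp[:2]); return np.array([np.cos(yaw)*q[0]+np.sin(yaw)*q[1],-np.sin(yaw)*q[0]+np.cos(yaw)*q[1]])
    return T2
if __name__=="__main__":
    d=load("c1.npz"); g=cv2.cvtColor(d["color"],cv2.COLOR_RGB2GRAY).astype(float); g=cv2.GaussianBlur(g,(3,3),.6)
    T2=tf(d,[.54447,.03211],-.13887); z=.0298
    L=[];R=[]
    for r in range(126,212):
        L.append(T2(cross(g[r,230:255],230,115,False),r,z));R.append(T2(cross(g[r,255:285],255,115,True),r,z))
    L=np.array(L);R=np.array(R);C=(L+R)/2;a=np.polyfit(C[:,0],C[:,1],1);print("handle w",(L-R)[:,1].mean(),"slope",a, np.polyfit(L[:,0],L[:,1],1)[0],np.polyfit(R[:,0],R[:,1],1)[0])
    e=np.mean([T2(c,cross(g[212:235,c],212,135,True),z) for c in range(245,266)],0)
    fr=np.array([T2(c,cross(g[55:85,c],55,115,False),z) for c in range(220,292)]);b=np.polyfit(fr[:,1],fr[:,0],1)
    bk=np.mean([T2(c,cross(g[100:135,c],100,115,True),z) for c in [*range(220,236),*range(276,292)]],0)
    hl=np.mean([T2(cross(g[r,200:240],200,115,False),r,z) for r in range(74,115)],0);hr=np.mean([T2(cross(g[r,270:310],270,115,True),r,z) for r in range(74,115)],0)
    print("end",e,"front",fr.mean(0),"slope",-b[0],"bk",bk,"len",fr.mean(0)[0]-e[0],"headw",(hl-hr)[1],"headc",(hl+hr)/2)
E
python3 cut.py
```

```text
handle w 0.029442459859881115 slope [-0.01006226  0.0014036 ] -0.010566495230461765 -0.0095579682960832
end [-0.05444948  0.00145405] front [0.10133944 0.00071735] slope -0.008587125482006906 bk [0.05592065 0.00077277] len 0.15578891368033035 headw 0.08127878655310045 headc [0.07853876 0.00072251]
```

The bed (mallet_mid home) measures (0.546, 0.033) with yaw -0.149 and insert top 29.8 mm. The mallet mid is (0.498, 0.321) with yaw 0.429. I'll go and grasp it 40 mm towards the head.

```bash
python3 plan.py .5346 .3377 .10 .429
```

```text
[[-0.0065,-0.0377,0.0077,-0.0,-0.0,-0.071,0],[-0.0038,-0.038,0.0077,-0.0,-0.0,-0.071,0],[-0.0011,-0.0382,0.0077,-0.0,-0.0,-0.071,0],[0.0016,-0.0382,0.0077,-0.0,-0.0,-0.071,0],[0.0043,-0.038,0.0077,-0.0,-0.0,-0.071,0]]
[[0.007,-0.0376,0.0077,-0.0,-0.0,-0.071,0],[0.0096,-0.037,0.0077,-0.0,-0.0,-0.071,0],[0.0122,-0.0362,0.0077,-0.0,-0.0,-0.071,0]]
```

Request:
{"name": "send_rows", "arguments": {
  "series": [
    [-0.0065,-0.0377,0.0077,0,0,-0.071,0],
    [-0.0038,-0.038,0.0077,0,0,-0.071,0],
    [-0.001,-0.0382,0.0077,0,0,-0.071,0],
    [0.0016,-0.0382,0.0077,0,0,-0.071,0],
    [0.0043,-0.038,0.0077,0,0,-0.071,0]
  ]
}}

```text
time: 4.2
tool_pos: [0.538, 0.225, 0.1225]
tool_rot: [-3.141, -0.001, 0.22]
contact_force: [1.4, -0.0, 0.6]
opening: 0.0919
```

Request:
{"name": "send_rows", "arguments": {
  "series": [
    [0.007,-0.0376,0.0077,0,0,-0.071,0],
    [0.0096,-0.037,0.0077,0,0,-0.071,0],
    [0.0122,-0.0362,0.0077,0,0,-0.071,0],
    [0,0,0,0,0,0,0],
    [0,0,0,0,0,0,0]
  ]
}}

```text
time: 4.62
tool_pos: [0.5335, 0.3396, 0.0985]
tool_rot: [-3.142, 0.001, 0.433]
contact_force: [0.3, 0.4, -0.0]
opening: 0.0918
```

Request:
{"name": "send_rows", "arguments": {
  "series": [
    [0,0,0,0,0,0,0],
    [0,0,0,0,0,0,0]
  ]
}}

```text
time: 4.78
tool_pos: [0.5354, 0.3359, 0.0998]
tool_rot: [3.141, -0.0, 0.426]
contact_force: [0.8, -0.5, 0.3]
opening: 0.092
```

```bash
python3 - <<'E'
from h import *
d=cam("wrist"); save(d,"g1.png",None,1.5)
s=observe();print(s["time"],s["tool_pos"],s["tool_rot"],s["qvel"].round(3))
E
python3 plan.py .5346 .3377 .010 .429
```

```text
4.8333 [0.53562946 0.33562746 0.09995954] [ 3.14141949e+00 -5.45725374e-04  4.25674867e-01] [-0.011 -0.002  0.     0.002 -0.001 -0.001]
[[-0.0,-0.0008,0.03,0.0,-0.0,-0.001,0],[-0.0,-0.0008,0.03,0.0,-0.0,-0.001,0],[-0.0,-0.0008,0.03,0.0,-0.0,-0.001,0]]
```

View pics/g1.png

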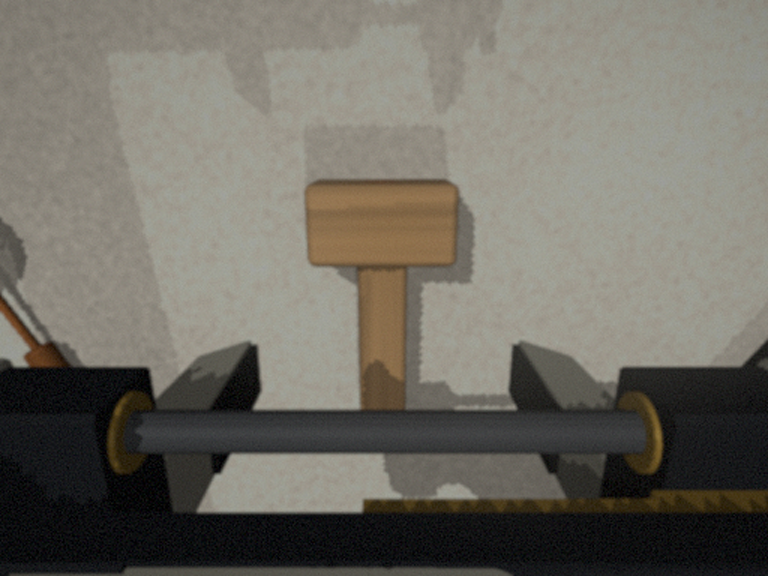

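Fingers straddle the handle: inner edges at 258 and 513, handle centre at 382. Descending.

Request:
{"name": "send_rows", "arguments": {
  "series": [
    [0,-0.0024,0.03,0,0,-0.003,0],
    [0,0,0.03,0,0,0,0],
    [0,0,0.02,0,0,0,0],
    [0,0,0.01,0,0,0,0],
    [0,0,0,0,0,0,0]
  ]
}}

```text
time: 5.25
tool_pos: [0.5334, 0.337, 0.0075]
tool_rot: [3.142, 0.004, 0.428]
contact_force: [-0.9, -0.7, -0.6]
opening: 0.0918
```

Request:
{"name": "send_rows", "arguments": {
  "series": [
    [0,0,0,0,0,0,0],
    [0,0,0,0,0,0,0],
    [0,0,0,0,0,0,0.6]
  ],
  "newtons": 40
}}

```text
time: 5.5
tool_pos: [0.5356, 0.339, 0.0114]
tool_rot: [-3.141, -0.003, 0.429]
contact_force: [0.2, 0.7, 0.9]
opening: 0.0886
```

Request:
{"name": "send_rows", "arguments": {
  "series": [
    [0,0,0,0,0,0,0.9],
    [0,0,0,0,0,0,0.9],
    [0,0,0,0,0,0,0.9],
    [0,0,0,0,0,0,0.9],
    [0,0,0,0,0,0,0.9]
  ],
  "newtons": 40
}}

```text
time: 5.92
tool_pos: [0.5344, 0.3387, 0.0095]
tool_rot: [-3.142, -0.0, 0.43]
contact_force: [-0.6, 0.1, -0.6]
opening: 0.0563
```

Request:
{"name": "send_rows", "arguments": {
  "series": [
    [0,0,0,0,0,0,1],
    [0,0,0,0,0,0,1],
    [0,0,0,0,0,0,1],
    [0,0,0,0,0,0,1],
    [0,0,0,0,0,0,1]
  ]
}}

```text
time: 6.33
tool_pos: [0.5344, 0.3386, 0.0094]
tool_rot: [-3.142, -0.0, 0.43]
contact_force: [0.6, -0.3, 0.1]
opening: 0.0232
```

Request:
{"name": "send_rows", "arguments": {
  "series": [
    [0,0,0,0,0,0,1],
    [0,0,0,0,0,0,1],
    [0,0,0,0,0,0,1]
  ]
}}

```text
time: 6.58
tool_pos: [0.5344, 0.3387, 0.0095]
tool_rot: [-3.141, -0.0, 0.43]
contact_force: [-0.3, 0.1, -1.1]
opening: 0.0032
```

The fingers closed to 3 mm, so the grasp missed. I'll look.

Run:
```python
from h import *
d=cam("wrist"); save(d,"g2.png",None,1.5)
d=cam("top"); save(d,"g2t.png",(90,110,220,240),4)
s=cam("scene"); save(s,"g2s.png",(260,190,400,300),5)
print(observe()["opening"])
```

```text
0.000331654489409024
```

View pics/g2.png

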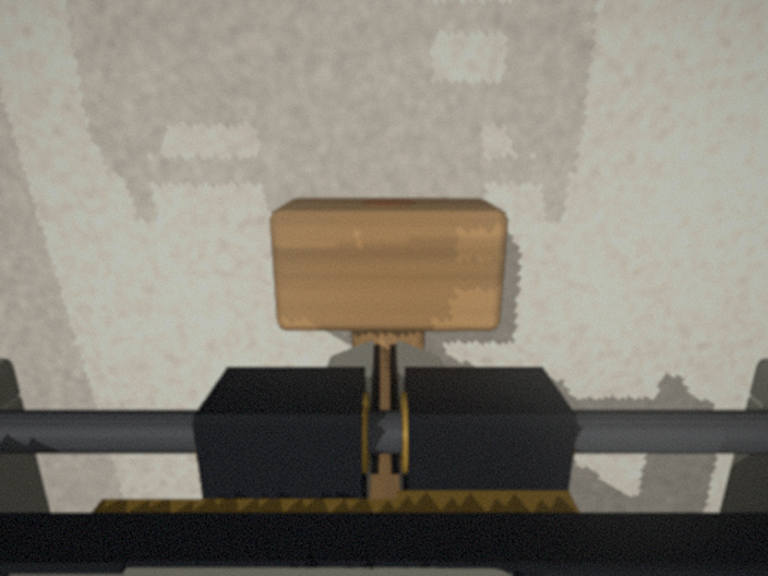

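View pics/g2s.png

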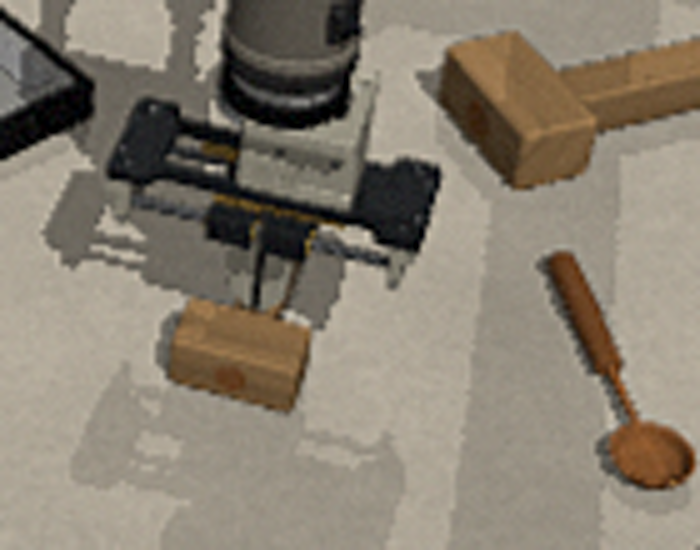

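Run:
```python
from h import *
s=observe(); d=cam("wrist"); np.savez("g2.npz",**d)
T=np.array(d["T"]);F=f(d)
from scipy.spatial.transform import Rotation as Ro
R=Ro.from_euler("xyz",s["tool_rot"]).as_matrix()
print(s["tool_pos"],s["contact_force"])
for z in(0,-.019,-.047):
    w=s["tool_pos"]+R@np.array([0,0,z]); c=T[:3,:3].T@(w-T[:3,3]); print(z,c,F*c[0]/c[2]+d["cx"],F*c[1]/c[2]+d["cy"])
P=pts(d)
for v in range(215,275,5): print(v,[ (round(float(P[v,u,2]),3)) for u in range(215,300,7)])
save(d,"g2z.png",(200,200,320,290),6)
```

```text
[0.53441644 0.3386127  0.00944404] [-0.25340056 -1.225475    0.02196936]
0 [0.000398   0.02205596 0.19901921] 256.7952624723883 226.02565639466906
-0.019 [0.00038502 0.02766455 0.18086587] 256.8361998599926 239.40374843354283
-0.047 [0.00036588 0.03592984 0.15411359] 256.91410724250505 264.8634124412671
215 [0.038, 0.037, 0.038, 0.038, 0.039, 0.038, 0.039, 0.037, 0.038, 0.037, 0.038, 0.039, 0.038]
220 [0.0, -0.0, -0.0, 0.028, 0.027, 0.028, 0.028, 0.028, 0.028, 0.028, 0.001, -0.0, -0.0]
225 [-0.0, 0.001, -0.001, 0.026, 0.029, 0.029, 0.029, 0.028, 0.029, 0.027, -0.0, -0.001, 0.0]
230 [0.0, 0.001, 0.0, 0.027, 0.039, 0.041, 0.036, 0.04, 0.039, 0.027, 0.0, -0.001, 0.0]
235 [-0.0, 0.0, 0.046, 0.046, 0.046, 0.046, 0.044, 0.047, 0.045, 0.046, 0.045, -0.0, -0.001]
240 [-0.0, -0.001, 0.052, 0.052, 0.051, 0.051, 0.048, 0.051, 0.05, 0.052, 0.052, -0.0, -0.0]
245 [0.107, 0.108, 0.106, 0.106, 0.107, 0.058, 0.055, 0.056, 0.108, 0.108, 0.107, 0.107, 0.107]
250 [0.11, 0.109, 0.11, 0.11, 0.11, 0.062, 0.06, 0.062, 0.11, 0.111, 0.11, 0.11, 0.11]
255 [0.113, 0.113, 0.113, 0.112, 0.113, 0.066, 0.064, 0.067, 0.113, 0.113, 0.112, 0.113, 0.112]
260 [0.116, 0.116, 0.116, 0.116, 0.116, 0.072, 0.068, 0.111, 0.115, 0.115, 0.116, 0.116, 0.116]
265 [0.119, 0.118, 0.118, 0.119, 0.117, 0.114, 0.074, 0.115, 0.118, 0.119, 0.118, 0.119, 0.118]
270 [0.12, 0.121, 0.121, 0.121, 0.12, 0.116, 0.076, 0.117, 0.121, 0.121, 0.121, 0.121, 0.121]
```

View pics/g2z.png

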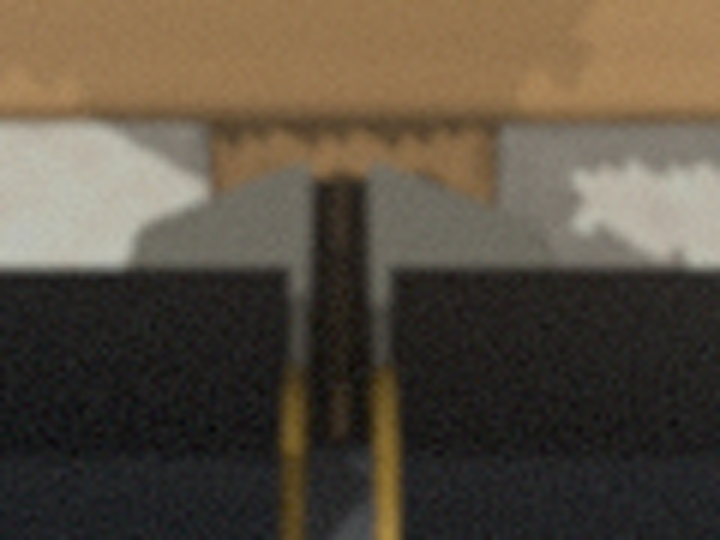

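Run:
```python
from h import *
print([a for a in dir(robot) if a[0]!="_"], {a:getattr(robot,a) for a in dir(robot) if a[0]!="_" and not callable(getattr(robot,a))})
d=load("g2.npz"); P=pts(d)
for v in range(222,236): print(v,[ (round(float(P[v,u,2]),3)) for u in range(240,275,2)])
```

```text
['IKError', 'grasp_offset'] {'grasp_offset': -0.0188}
222 [0.027, 0.028, 0.027, 0.027, 0.028, 0.028, 0.028, 0.029, 0.027, 0.027, 0.027, 0.028, 0.028, 0.028, 0.028, 0.029, 0.028, 0.028]
223 [0.027, 0.029, 0.029, 0.028, 0.027, 0.028, 0.028, 0.029, 0.027, 0.027, 0.029, 0.028, 0.027, 0.029, 0.027, 0.028, 0.028, 0.028]
224 [0.029, 0.028, 0.027, 0.028, 0.028, 0.028, nan, 0.027, 0.028, 0.028, 0.028, 0.028, 0.028, 0.029, 0.027, 0.028, 0.027, 0.028]
225 [0.028, 0.028, 0.028, 0.027, 0.027, 0.029, 0.028, 0.028, 0.027, 0.028, 0.027, 0.029, 0.028, 0.028, 0.027, 0.028, 0.029, 0.029]
226 [0.028, 0.027, 0.028, 0.028, 0.028, 0.029, 0.028, 0.028, 0.027, 0.029, 0.028, 0.028, 0.028, 0.028, 0.028, 0.028, 0.028, 0.028]
227 [0.029, 0.028, 0.028, 0.027, 0.036, 0.035, 0.028, 0.027, 0.027, 0.028, 0.028, 0.036, 0.035, 0.027, 0.028, 0.028, 0.027, 0.027]
228 [0.028, 0.027, 0.028, 0.037, 0.037, 0.037, 0.028, 0.028, 0.028, 0.029, 0.028, 0.038, 0.038, 0.036, 0.028, 0.027, 0.027, 0.028]
229 [0.028, 0.028, 0.039, 0.038, nan, 0.039, 0.035, 0.036, 0.034, 0.035, 0.035, 0.038, 0.038, 0.038, 0.039, 0.038, 0.028, 0.028]
230 [0.028, 0.04, 0.04, 0.039, 0.039, 0.041, 0.036, 0.037, 0.036, 0.037, 0.037, 0.039, 0.04, 0.04, 0.04, 0.039, 0.04, 0.029]
231 [0.041, 0.041, 0.041, 0.042, 0.041, 0.041, 0.037, 0.038, 0.038, 0.037, 0.039, 0.041, 0.04, 0.04, 0.041, 0.042, 0.042, 0.04]
232 [0.043, 0.043, 0.043, 0.043, 0.041, 0.042, 0.039, 0.039, 0.039, 0.04, 0.04, 0.044, 0.042, 0.042, 0.042, 0.043, 0.042, 0.043]
233 [0.043, 0.043, 0.044, 0.043, 0.043, 0.043, 0.041, 0.04, 0.041, 0.041, 0.04, 0.044, 0.044, 0.044, 0.044, 0.043, 0.044, 0.044]
234 [0.044, 0.044, 0.045, 0.044, 0.045, 0.046, 0.042, 0.042, 0.041, 0.041, 0.042, 0.044, 0.044, 0.045, 0.045, 0.045, 0.044, 0.045]
235 [0.046, 0.046, 0.046, 0.046, 0.046, 0.046, 0.043, 0.042, 0.042, 0.043, 0.043, 0.046, 0.047, 0.047, 0.045, 0.045, 0.046, 0.046]
```

Depth shows the visible fingertips ending near z = 0.035, although the reported TCP is 0.009. I'll check that offset in the earlier open-finger view.

Run:
```python
from h import *
d=load("m1.npz"); P=pts(d); tp=np.array([.49325,.32315,.2011]); yaw=.4374
Q=P-tp; x=np.cos(yaw)*Q[...,0]+np.sin(yaw)*Q[...,1]; y=-np.sin(yaw)*Q[...,0]+np.cos(yaw)*Q[...,1]; z=Q[...,2]
m=(z>-.03)&(z<.06)&(abs(x)<.05)
for side in(1,-1):
    k=m&(y*side>0); print(side,k.sum(),"zmin",np.percentile(z[k],[0.2,1,3,10]),"y",np.percentile(abs(y[k]),[.5,5]),"x",np.percentile(x[k],[1,50,99]))
    i=np.argsort(z[k])[:12]; print(np.c_[x[k][i],y[k][i],z[k][i]].round(4).tolist())
d=load("g2.npz"); s=observe()
P=pts(d); Q=P-s["tool_pos"]; yaw=s["tool_rot"][2]
x=np.cos(yaw)*Q[...,0]+np.sin(yaw)*Q[...,1]; y=-np.sin(yaw)*Q[...,0]+np.cos(yaw)*Q[...,1]; z=Q[...,2]
for v,u in((228,248),(229,264),(231,246),(236,240),(240,256)): print(x[v,u],y[v,u],z[v,u])
```

```text
1 1629 zmin [0.02529825 0.02629888 0.02738791 0.03120293] y [0.0456378  0.04588221] x [-0.00819537  0.01031676  0.01140195]
[[0.0099, 0.0489, 0.0243], [-0.008, 0.0463, 0.0249], [0.0103, 0.0503, 0.0251], [0.0032, 0.0464, 0.0253], [0.0092, 0.0465, 0.0253], [-0.0022, 0.0463, 0.0254], [0.0039, 0.0463, 0.0255], [-0.0009, 0.0461, 0.0256], [0.0093, 0.0469, 0.0256], [0.0105, 0.0495, 0.0256], [-0.0082, 0.0461, 0.0257], [0.0094, 0.048, 0.0258]]
-1 1643 zmin [0.02489832 0.02601549 0.02746141 0.03115019] y [0.04538933 0.04556225] x [-0.00830351  0.01034852  0.01137113]
[[-0.0015, -0.0462, 0.0242], [0.0054, -0.0461, 0.0247], [0.006, -0.046, 0.0248], [-0.008, -0.0459, 0.0249], [0.0091, -0.0468, 0.0249], [0.0092, -0.0472, 0.0252], [0.0093, -0.0461, 0.0254], [0.0105, -0.0481, 0.0255], [0.0088, -0.0471, 0.0257], [0.0106, -0.0497, 0.0257], [-0.0025, -0.0458, 0.0258], [0.0089, -0.0476, 0.0258]]
0.010898207264354394 0.0047248394048288265 0.02772497785796347
0.01068483126163979 -0.003789920222656633 0.028545954515478734
0.01121225348998716 0.005646182564588986 0.03226410858059898
0.010809346541374814 0.008513057579607484 0.037434851862465125
0.009432967338535653 0.0004453630544624925 0.039158704413096525
```

Open and closed views agree: the real fingertips sit 25 mm behind the reported TCP, in depth through the same camera that reads the counter at 0. I'll apply that offset, open, and go lower slowly while watching the force.

Request:
{"name": "send_rows", "arguments": {
  "series": [
    [0,0,0,0,0,0,0],
    [0,0,0,0,0,0,0],
    [0,0,0,0,0,0,0],
    [0,0,0,0,0,0,0],
    [0,0,0,0,0,0,0]
  ]
}}

```text
time: 7.2
tool_pos: [0.5344, 0.3386, 0.0095]
tool_rot: [-3.142, -0.0, 0.43]
contact_force: [-0.5, 1.0, 0.0]
opening: 0.0292
```

Request:
{"name": "send_rows", "arguments": {
  "series": [
    [0,0,0,0,0,0,0.2],
    [0,0,0,0,0,0,0.2],
    [0,0,0,0,0,0,0.2],
    [0,0,0,0,0,0,0.2]
  ]
}}

```text
time: 7.53
tool_pos: [0.5344, 0.3386, 0.0094]
tool_rot: [-3.142, -0.0, 0.43]
contact_force: [-0.2, -0.7, -0.9]
opening: 0.0555
```

Request:
{"name": "send_rows", "arguments": {
  "series": [
    [0,0,0.004,0,0,0,0.2],
    [0,0,0.004,0,0,0,0.2],
    [0,0,0,0,0,0,0.2]
  ]
}}

```text
time: 7.78
tool_pos: [0.5337, 0.3382, 0.0003]
tool_rot: [-3.142, 0.002, 0.43]
contact_force: [-0.8, 0.5, -0.6]
opening: 0.072
```

Request:
{"name": "send_rows", "arguments": {
  "series": [
    [0,0,0.004,0,0,0,0.2],
    [0,0,0.003,0,0,0,0.2],
    [0,0,0,0,0,0,0.2]
  ]
}}

```text
time: 8.03
tool_pos: [0.5339, 0.3384, -0.0065]
tool_rot: [-3.142, 0.001, 0.43]
contact_force: [-0.2, 0.6, -0.1]
opening: 0.0738
```

Request:
{"name": "send_rows", "arguments": {
  "series": [
    [0,0,0.004,0,0,0,0.2],
    [0,0,0.004,0,0,0,0.2],
    [0,0,0,0,0,0,0.5],
    [0,0,0,0,0,0,0.6],
    [0,0,0,0,0,0,0.6]
  ]
}}

```text
time: 8.45
tool_pos: [0.5344, 0.3387, -0.0135]
tool_rot: [-3.142, -0.0, 0.43]
contact_force: [-0.6, 0.3, 0.6]
opening: 0.0578
```

Request:
{"name": "send_rows", "arguments": {
  "series": [
    [0,0,0,0,0,0,1],
    [0,0,0,0,0,0,1],
    [0,0,0,0,0,0,1],
    [0,0,0,0,0,0,1],
    [0,0,0,0,0,0,1]
  ],
  "newtons": 40
}}

```text
time: 8.87
tool_pos: [0.5345, 0.3385, -0.0134]
tool_rot: [3.141, -0.0, 0.43]
contact_force: [0.1, -0.3, 0.9]
opening: 0.0273
```

Request:
{"name": "send_rows", "arguments": {
  "series": [
    [0,0,0,0,0,0,1],
    [0,0,0,0,0,0,1]
  ]
}}

```text
time: 9.03
tool_pos: [0.5345, 0.3385, -0.0135]
tool_rot: [3.142, -0.0, 0.43]
contact_force: [1.1, -0.5, 1.1]
opening: 0.0274
```

Request:
{"name": "send_rows", "arguments": {
  "series": [
    [0,0,-0.015,0,0,0,1],
    [0,0,-0.03,0,0,0,1],
    [0,0,-0.04,0,0,0,1],
    [0,0,-0.025,0,0,0,1],
    [0,0,0,0,0,0,1]
  ]
}}

```text
time: 9.45
tool_pos: [0.5375, 0.3402, 0.1028]
tool_rot: [-3.141, -0.011, 0.43]
contact_force: [1.2, -0.4, -0.4]
opening: 0.0277
```

```bash
python3 plan.py .5857 .0274 .095 -.1485 1
```

```text
[[-0.0096,0.0338,0.0008,-0.0,-0.001,0.064,1.0],[-0.0074,0.0344,0.0008,-0.0,-0.001,0.064,1.0],[-0.0052,0.0348,0.0008,-0.0,-0.001,0.064,1.0],[-0.003,0.035,0.0008,-0.0,-0.001,0.064,1.0],[-0.0007,0.0352,0.0008,-0.0,-0.001,0.064,1.0]]
[[0.0015,0.0351,0.0008,-0.0,-0.001,0.064,1.0],[0.0038,0.035,0.0009,-0.0,-0.001,0.064,1.0],[0.006,0.0346,0.0009,-0.0,-0.001,0.064,1.0],[0.0083,0.0342,0.0009,-0.0,-0.001,0.064,1.0]]
```

Request:
{"name": "send_rows", "arguments": {
  "series": [
    [-0.0096,0.0338,0.001,0,0,0.064,1],
    [-0.0074,0.0344,0.001,0,0,0.064,1],
    [-0.0052,0.0348,0.001,0,0,0.064,1],
    [-0.003,0.035,0.001,0,0,0.064,1],
    [-0.0007,0.0352,0.001,0,0,0.064,1]
  ]
}}

```text
time: 9.87
tool_pos: [0.5604, 0.1633, 0.0902]
tool_rot: [-3.142, 0.002, 0.107]
contact_force: [-0.0, 0.0, -1.1]
opening: 0.0279
```

Request:
{"name": "send_rows", "arguments": {
  "series": [
    [0.0015,0.035,0.001,0,0,0.064,1],
    [0.0038,0.035,0.001,0,0,0.064,1],
    [0.006,0.0346,0.001,0,0,0.064,1],
    [0.0083,0.0342,0.001,0,0,0.064,1],
    [0,0,0,0,0,0,1]
  ]
}}

```text
time: 10.28
tool_pos: [0.5831, 0.0199, 0.0861]
tool_rot: [3.139, 0.001, -0.154]
contact_force: [1.1, -0.1, -2.0]
opening: 0.0275
```

Request:
{"name": "send_rows", "arguments": {
  "series": [
    [0,0,0,0,0,0,1],
    [0,0,0,0,0,0,1],
    [0,0,0,0,0,0,1]
  ]
}}

```text
time: 10.53
tool_pos: [0.5823, 0.0271, 0.0868]
tool_rot: [-3.141, 0.001, -0.145]
contact_force: [-0.2, 0.3, -1.3]
opening: 0.0276
```

Run:
```python
from h import *
d=cam("wrist"); np.savez("h1.npz",**d); save(d,"h1.png",None,1.5)
s=observe();print(s["time"],s["tool_pos"],s["tool_rot"],s["qvel"].round(3),s["contact_force"],s["torque"],s["opening"])
```

```text
10.5833 [0.58237559 0.02725028 0.08704877] [-3.14130010e+00  8.27843586e-04 -1.44253915e-01] [ 0.006 -0.004 -0.004 -0.002  0.002  0.   ] [-0.11344419  0.48185904 -1.35555711] [-0.00259549  0.16762261 -0.04896257] 0.02760739382819335
```

View pics/h1.png

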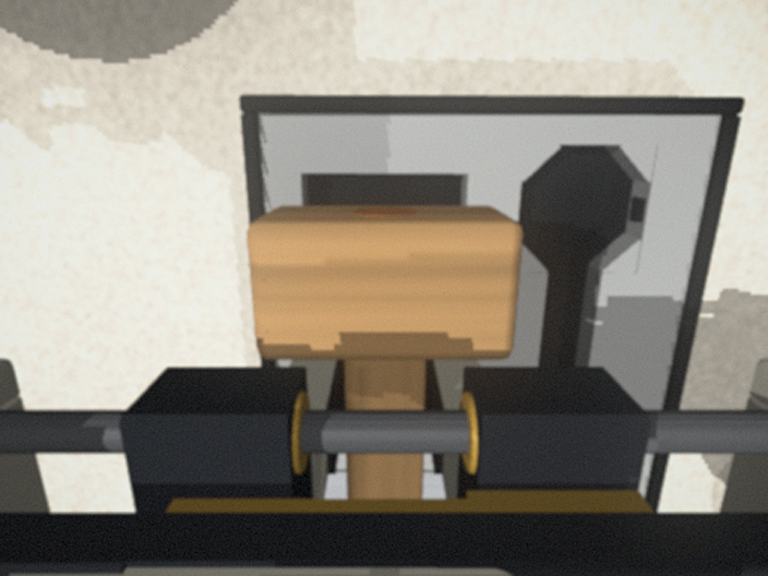

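```bash
cat > held.py <<'E'
from h import *
from cut import cross,tf
d=load("h1.npz"); tp=[.58238,.02725,.08705]; yaw=-.14425
P=pts(d);Q=P-np.array(tp)
x=np.cos(yaw)*Q[...,0]+np.sin(yaw)*Q[...,1]; y=-np.sin(yaw)*Q[...,0]+np.cos(yaw)*Q[...,1]
hsv=cv2.cvtColor(d["color"],cv2.COLOR_RGB2HSV)
m=(hsv[...,0]>5)&(hsv[...,0]<25)&(hsv[...,1]>90)&(P[...,2]>.09); m[235:]=0;m[:,:160]=0;m[:,352:]=0
r=np.where(m.sum(1)>20)[0]; print("rows",r[0],r[-1])
t=np.zeros_like(m); t[156:228,178:334]=m[156:228,178:334]
A=np.c_[x[t],y[t],np.ones(t.sum())]; k=np.isfinite(P[...,2][t]); c=np.linalg.lstsq(A[k],P[...,2][t][k],rcond=None)[0]; print("plane slopes x,y,z",c, "at x=.037",c[0]*.037+c[2])
zt=c[0]*.037+c[2]
print("depth extents y",np.nanpercentile(y[t],[.3,99.7]))
T2=tf(d,tp,yaw); g=cv2.cvtColor(d["color"],cv2.COLOR_RGB2GRAY)
mm=m.astype(np.uint8)
hl=[];hr=[]
for v in range(165,225):
    cc=np.where(m[v])[0]; hl.append(T2(cc[0]-.5,v,zt));hr.append(T2(cc[-1]+.5,v,zt))
hl=np.array(hl);hr=np.array(hr); C=(hl+hr)/2; print("head w",(hl-hr)[:,1].mean(),"centre y",C[:,1].mean(),"slope",np.polyfit(C[:,0],C[:,1],1)[0],np.polyfit(hl[:,0],hl[:,1],1)[0],np.polyfit(hr[:,0],hr[:,1],1)[0])
bk=np.array([T2(u,np.where(m[:234,u])[0][-1]+.5,zt) for u in [*range(185,222),*range(288,330)]]); print("back x",bk[:,0].mean(),"slope",-np.polyfit(bk[:,1],bk[:,0],1)[0])
G=cv2.GaussianBlur(g.astype(np.float32),(3,3),.6)
z=.0298
fr=np.array([T2(u,cross(G[100:128,u],100,(G[110,u]+45)/2,False),z) for u in range(212,300)]); print("cut front x",fr[:,0].mean(),"slope",-np.polyfit(fr[:,1],fr[:,0],1)[0])
L=np.array([T2(cross(G[v,190:215],190,100,False),v,z) for v in range(122,133)]);R=np.array([T2(cross(G[v,300:325],300,115,True),v,z) for v in range(122,133)]); print("cut L R",L[:,1].mean(),R[:,1].mean(),"centre",(L+R)[:,1].mean()/2)
E
python3 held.py
```

```text
rows 137 234
plane slopes x,y,z [0.00031449 0.00081428 0.13815291] at x=.037 0.13816454716041093
depth extents y [-0.03397097  0.03450877]
head w 0.07690103861581701 centre y -5.779917289006209e-05 slope -0.0006544600099054606 -0.00418403148632879 0.002876869461869857
back x 0.01845236939422023 slope -0.00014575736656019788
cut front x 0.06334299267169051 slope -0.003703144050266844
cut L R 0.04077940084299065 -0.0397506663722996 centre 0.0005143672353455295
```

```bash
sed -i 's/m\[235:\]=0/m[243:]=0/; s/m\[:234,u\]/m[:243,u]/; s/range(185,222),\*range(288,330)/range(185,218),*range(295,330)/' held.py
cat >> held.py <<'E'
fe=[]
for u in range(190,325):
    col=np.where(m[:,u]&(P[...,2][:,u]>zt-.003))[0]; fe.append(T2(u,col[0]-.5,zt))
fe=np.array(fe); print("front top x",np.median(fe[:,0]))
fb=[]
for u in range(200,312):
    col=np.where(m[:,u])[0]; fb.append(T2(u,col[0]-.5,zt-.038))
print("front face bottom? x",np.median(np.array(fb)[:,0]), "max x from depth",np.nanpercentile(x[m],[95,98,99.5]))
E
python3 held.py
```

```text
rows 137 242
plane slopes x,y,z [0.00031449 0.00081428 0.13815291] at x=.037 0.13816454716041093
depth extents y [-0.03397097  0.03450877]
head w 0.07690103861581701 centre y -5.779917289006209e-05 slope -0.0006544600099054606 -0.00418403148632879 0.002876869461869857
back x 0.015969231107692078 slope -0.002005667268958612
cut front x 0.06334299267169051 slope -0.003703144050266844
cut L R 0.04077940084299065 -0.0397506663722996 centre 0.0005143672353455295
front top x 0.058165230160646605
front face bottom? x 0.05729380790698216 max x from depth [0.05791318 0.05805348 0.05826383]
```

The mallet is held level and centred, and the in-hand view agrees with the earlier bed measurement to about 0.2 mm. Needed shift: +3.8 mm in x, -0.7 mm in tool y, +0.004 rad.

Request:
{"name": "send_rows", "arguments": {
  "series": [
    [0.0038,-0.0007,0.02,0,0,0.004,1],
    [0,0,0.02,0,0,0,1],
    [0,0,0.015,0,0,0,1],
    [0,0,0.007,0,0,0,1],
    [0,0,0,0,0,0,1]
  ]
}}

```text
time: 11.0
tool_pos: [0.5853, 0.0272, 0.0237]
tool_rot: [3.142, 0.004, -0.149]
contact_force: [-0.8, 0.2, -2.3]
opening: 0.0276
```

Request:
{"name": "send_rows", "arguments": {
  "series": [
    [0,0,0,0,0,0,1],
    [0,0,0,0,0,0,1],
    [0,0,0,0,0,0,1]
  ]
}}

```text
time: 11.25
tool_pos: [0.5875, 0.0262, 0.0266]
tool_rot: [-3.141, -0.002, -0.15]
contact_force: [-0.2, -0.5, -1.9]
opening: 0.0277
```

Run:
```python
from h import *
s=observe();print(s["time"],s["tool_pos"],s["tool_rot"],s["qvel"].round(3),s["contact_force"])
y=-.1485; t=s["tool_pos"][:2]-np.array([.5462,.0333]); print("rel bed",np.cos(y)*t[0]+np.sin(y)*t[1],-np.sin(y)*t[0]+np.cos(y)*t[1])
d=cam("wrist"); save(d,"h2.png",None,1.5)
```

```text
11.25 [0.58752217 0.02624476 0.02662191] [-3.14135808e+00 -2.26531300e-03 -1.49785150e-01] [-0.004 -0.001  0.005  0.001 -0.002 -0.   ] [-0.17227604 -0.45732844 -1.93000188]
rel bed 0.041911241088302 -0.0008637782019112012
```

View pics/h2.png

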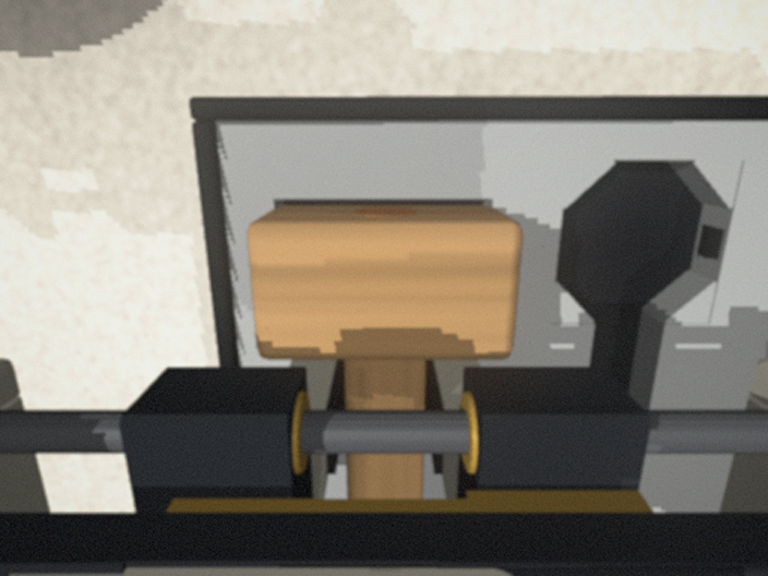

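Request:
{"name": "send_rows", "arguments": {
  "series": [
    [-0.0016,-0.0009,0,0,0,-0.001,1],
    [0,0,0,0,0,0,1],
    [0,0,0,0,0,0,1]
  ]
}}

```text
time: 11.55
tool_pos: [0.5853, 0.0273, 0.0257]
tool_rot: [-3.141, -0.0, -0.149]
contact_force: [-0.8, -0.8, -2.3]
opening: 0.0274
```

Run:
```python
from h import *
from cut import *
s=observe();print(s["time"],s["tool_pos"],s["tool_rot"],s["qvel"].round(3),s["contact_force"])
y=-.1485; t=s["tool_pos"][:2]-np.array([.5462,.0333]); print("rel bed",np.cos(y)*t[0]+np.sin(y)*t[1],-np.sin(y)*t[0]+np.cos(y)*t[1])
d=cam("wrist"); np.savez("h3.npz",**d); save(d,"h3.png",(150,120,350,160),4)
T2=tf(d,s["tool_pos"],s["tool_rot"][2]);g=cv2.cvtColor(d["color"],cv2.COLOR_RGB2GRAY).astype(np.float32)
fr=np.array([T2(u,cross(g[120:142,u],120,105,False),.0298) for u in range(195,320)]); print("front",np.nanmedian(fr[:,0]),"->bed x",np.nanmedian(fr[:,0])-.0998)
for v in range(131,140): print(v,g[v,176:192].astype(int).tolist(),g[v,318:336].astype(int).tolist())
```

```text
11.55 [0.58526333 0.02726044 0.02573441] [-3.14145365e+00 -4.37736105e-04 -1.49167193e-01] [-0.001  0.005 -0.003 -0.     0.    -0.001] [-0.78080373 -0.80349379 -2.28229746]
rel bed 0.039526987705387456 -0.0001934834300954466
front 0.06054528435911644 ->bed x -0.03925471564088356
131 [170, 174, 173, 177, 173, 172, 153, 117, 87, 70, 76, 76, 75, 70, 61, 51] [56, 63, 59, 57, 61, 79, 97, 104, 105, 106, 108, 123, 153, 183, 189, 187, 189, 188]
132 [170, 174, 170, 173, 174, 169, 154, 122, 86, 74, 77, 77, 74, 71, 67, 59] [59, 60, 61, 62, 64, 83, 101, 106, 108, 111, 110, 126, 156, 181, 189, 188, 190, 190]
133 [173, 168, 172, 170, 175, 167, 157, 118, 88, 78, 76, 76, 68, 64, 62, 56] [61, 61, 52, 59, 67, 89, 106, 110, 111, 108, 109, 125, 155, 182, 193, 188, 186, 187]
134 [173, 173, 172, 172, 172, 168, 153, 128, 93, 77, 74, 77, 76, 70, 61, 56] [61, 60, 55, 60, 69, 86, 101, 110, 110, 113, 108, 124, 158, 184, 188, 190, 192, 189]
135 [173, 172, 173, 172, 173, 175, 162, 128, 93, 71, 75, 77, 74, 72, 62, 61] [61, 66, 66, 60, 68, 86, 105, 108, 108, 104, 112, 129, 162, 183, 192, 189, 190, 189]
136 [172, 172, 173, 172, 172, 172, 162, 131, 92, 78, 80, 79, 81, 74, 72, 73] [67, 73, 70, 73, 76, 93, 100, 107, 108, 107, 110, 129, 161, 184, 190, 192, 189, 189]
137 [172, 175, 176, 173, 176, 170, 159, 132, 93, 85, 84, 87, 88, 89, 85, 83] [84, 87, 82, 82, 87, 93, 99, 101, 103, 99, 107, 130, 157, 178, 185, 184, 182, 187]
138 [172, 172, 170, 173, 170, 169, 156, 130, 96, 88, 93, 94, 93, 93, 93, 94] [96, 90, 91, 95, 93, 93, 96, 97, 99, 98, 98, 110, 140, 156, 163, 160, 160, 174]
139 [169, 174, 174, 172, 165, 155, 141, 112, 97, 92, 95, 95, 90, 93, 96, 94] [94, 98, 94, 95, 91, 95, 97, 94, 93, 92, 96, 98, 111, 117, 132, 137, 147, 164]
```

View pics/h3.png

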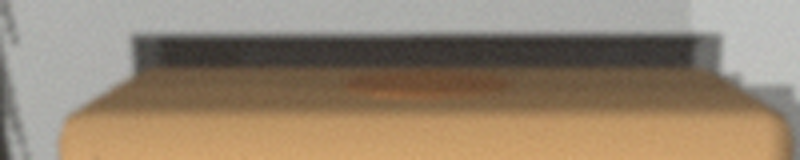

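Laterally centred within about 0.2 mm (cutout edges at columns 183.2 and 330, mid 256.6). I need +0.9 mm in x. Lowering onto the ribs.

Request:
{"name": "send_rows", "arguments": {
  "series": [
    [0.0009,0,0.004,0,0,0,1],
    [0,0,0.003,0,0,0,1],
    [0,0,0.001,0,0,0,1],
    [0,0,0,0,0,0,1]
  ]
}}

```text
time: 11.93
tool_pos: [0.5857, 0.0271, 0.0168]
tool_rot: [-3.142, 0.001, -0.149]
contact_force: [0.2, 0.0, -1.3]
opening: 0.0278
```

Request:
{"name": "send_rows", "arguments": {
  "series": [
    [0,0,0.001,0,0,0,1],
    [0,0,0.001,0,0,0,1],
    [0,0,0.001,0,0,0,1],
    [0,0,0,0,0,0,1]
  ]
}}

```text
time: 12.27
tool_pos: [0.586, 0.0271, 0.0142]
tool_rot: [-3.142, 0.0, -0.149]
contact_force: [0.1, -0.5, -2.2]
opening: 0.0273
```

Request:
{"name": "send_rows", "arguments": {
  "series": [
    [0,0,0.001,0,0,0,1],
    [0,0,0.001,0,0,0,1],
    [0,0,0,0,0,0,1],
    [0,0,0,0,0,0,1]
  ]
}}

```text
time: 12.6
tool_pos: [0.5861, 0.027, 0.0124]
tool_rot: [-3.142, -0.0, -0.149]
contact_force: [0.7, -0.8, -1.4]
opening: 0.0276
```

Request:
{"name": "send_rows", "arguments": {
  "series": [
    [0,0,0.001,0,0,0,1],
    [0,0,0.001,0,0,0,1],
    [0,0,0,0,0,0,1]
  ]
}}

```text
time: 12.85
tool_pos: [0.5865, 0.0269, 0.0116]
tool_rot: [3.142, -0.001, -0.149]
contact_force: [-2.8, -0.3, 7.0]
opening: 0.0276
```

Request:
{"name": "send_rows", "arguments": {
  "series": [
    [0,0,0.001,0,0,0,1],
    [0,0,0.001,0,0,0,1],
    [0,0,0,0,0,0,1]
  ]
}}

```text
time: 13.1
tool_pos: [0.587, 0.0269, 0.0105]
tool_rot: [-3.142, -0.003, -0.149]
contact_force: [-2.7, -0.4, 12.0]
opening: 0.0278
```

Request:
{"name": "send_rows", "arguments": {
  "series": [
    [0,0,0.001,0,0,0,1],
    [0,0,0.001,0,0,0,1],
    [0,0,0,0,0,0,1]
  ]
}}

```text
time: 13.35
tool_pos: [0.5876, 0.0269, 0.0086]
tool_rot: [-3.141, -0.004, -0.149]
contact_force: [-0.4, 0.2, 12.4]
opening: 0.028
```

Run:
```python
from h import *
s=observe();print(s["tool_pos"],s["tool_rot"],s["contact_force"],s["torque"],s["opening"])
d=cam("wrist"); np.savez("h4.npz",**d); save(d,"h4.png",None,1.5)
```

```text
[0.58758538 0.02692082 0.00860027] [-3.14139613 -0.00383786 -0.14903187] [-0.42590017  0.18301678 12.43602713] [-0.10045182  0.75553693  0.04260917] 0.027962745930093215
```

View pics/h4.png

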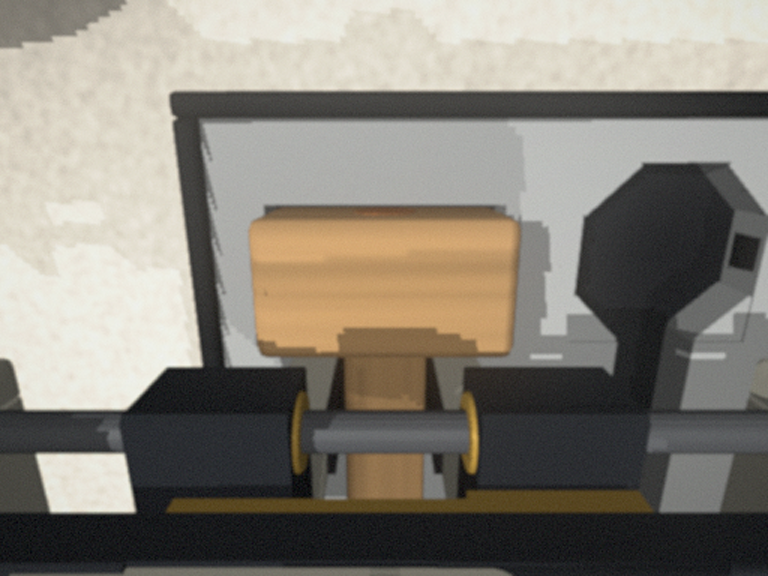

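The head is entering the cutout and both gap edges look even. I'll release, then press from above with shut fingers at the midpoint between the ribs.

Request:
{"name": "send_rows", "arguments": {
  "series": [
    [0,0,-0.003,0,0,0,0.6],
    [0,0,0,0,0,0,0.5],
    [0,0,0,0,0,0,0.5],
    [0,0,0,0,0,0,0.5]
  ]
}}

```text
time: 13.73
tool_pos: [0.5859, 0.0271, 0.0092]
tool_rot: [-3.141, 0.0, -0.149]
contact_force: [0.4, 0.6, 0.2]
opening: 0.0447
```

Request:
{"name": "send_rows", "arguments": {
  "series": [
    [0,0,-0.02,0,0,0,0.5],
    [0,0,-0.025,0,0,0,0.5],
    [-0.012,0,-0.005,0,0,0,1],
    [-0.01,0,0,0,0,0,1],
    [0,0,0,0,0,0,1]
  ]
}}

```text
time: 14.15
tool_pos: [0.5628, 0.0307, 0.0595]
tool_rot: [-3.142, 0.001, -0.149]
contact_force: [0.6, 0.6, -0.2]
opening: 0.0305
```

Request:
{"name": "send_rows", "arguments": {
  "series": [
    [0,0,0,0,0,0,1],
    [0,0,0,0,0,0,1],
    [0,0,0,0,0,0,1],
    [0,0,0,0,0,0,1]
  ]
}}

```text
time: 14.48
tool_pos: [0.5646, 0.0302, 0.059]
tool_rot: [-3.142, 0.0, -0.149]
contact_force: [-0.2, 0.0, 0.0]
opening: 0.0043
```

```bash
cat > rel.py <<'E'
from h import *
s=observe();print(s["time"],s["tool_pos"].round(4),s["tool_rot"].round(4),s["contact_force"].round(1),s["opening"])
y=-.1485; t=s["tool_pos"][:2]-np.array([.5462,.0333]); print("rel bed",np.cos(y)*t[0]+np.sin(y)*t[1],-np.sin(y)*t[0]+np.cos(y)*t[1])
E
cat > wpic.py <<'E'
from h import *
import sys
n=sys.argv[1]; d=cam("wrist"); np.savez(n+".npz",**d); save(d,n+".png",None,1.5)
E
python3 rel.py; python3 wpic.py p1
```

```text
14.4833 [0.5646 0.0302 0.059 ] [-3.1415e+00  4.0000e-04 -1.4930e-01] [-0.2  0.   0. ] 0.004286904060890736
rel bed 0.01869071247824683 -0.00029511259877007794
```

View pics/p1.png

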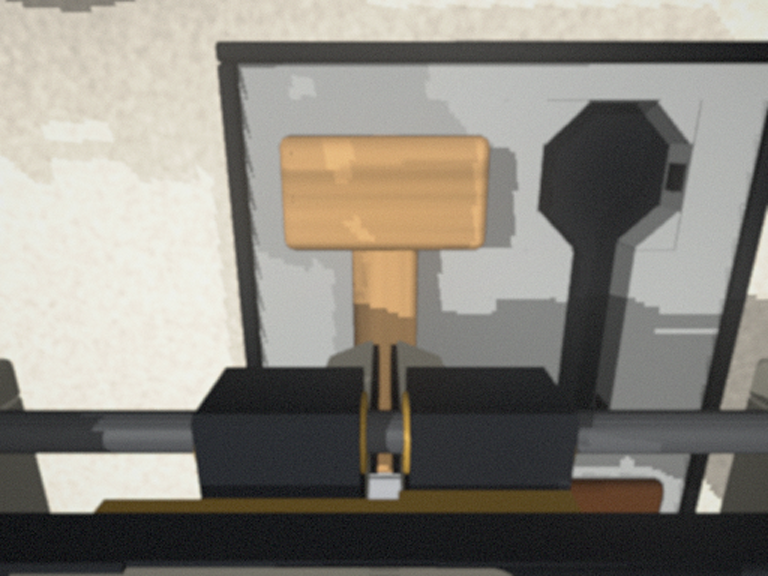

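Request:
{"name": "send_rows", "arguments": {
  "series": [
    [0.001,0,0.015,0,0,0,1],
    [0,0,0.01,0,0,0,1],
    [0,0,0.003,0,0,0,1],
    [0,0,0,0,0,0,1]
  ],
  "newtons": 30
}}

```text
time: 14.87
tool_pos: [0.5644, 0.0302, 0.0301]
tool_rot: [3.141, 0.003, -0.149]
contact_force: [0.3, -0.6, -0.1]
opening: 0.0004
```

Request:
{"name": "send_rows", "arguments": {
  "series": [
    [0,0,0.002,0,0,0,1],
    [0,0,0.002,0,0,0,1],
    [0,0,0.002,0,0,0,1],
    [0,0,0,0,0,0,1]
  ]
}}

```text
time: 15.2
tool_pos: [0.5658, 0.0302, 0.0258]
tool_rot: [-3.141, -0.001, -0.149]
contact_force: [-0.3, -0.2, 1.8]
opening: 0.001
```

Request:
{"name": "send_rows", "arguments": {
  "series": [
    [0,0,0.001,0,0,0,1],
    [0,0,0.001,0,0,0,1],
    [0,0,0.001,0,0,0,1],
    [0,0,0,0,0,0,1]
  ]
}}

```text
time: 15.53
tool_pos: [0.5666, 0.0301, 0.024]
tool_rot: [-3.141, -0.003, -0.149]
contact_force: [-0.6, 0.5, 9.4]
opening: 0.0004
```

Request:
{"name": "send_rows", "arguments": {
  "series": [
    [0,0,0.001,0,0,0,1],
    [0,0,0.001,0,0,0,1],
    [0,0,0.001,0,0,0,1],
    [0,0,0,0,0,0,1]
  ]
}}

```text
time: 15.87
tool_pos: [0.5671, 0.03, 0.0216]
tool_rot: [-3.141, -0.004, -0.149]
contact_force: [-1.1, 0.3, 11.7]
opening: -0.0001
```

Request:
{"name": "send_rows", "arguments": {
  "series": [
    [0,0,0.001,0,0,0,1],
    [0,0,0.001,0,0,0,1],
    [0,0,0.001,0,0,0,1],
    [0,0,0,0,0,0,1]
  ]
}}

```text
time: 16.2
tool_pos: [0.5661, 0.0302, 0.0179]
tool_rot: [-3.141, -0.002, -0.149]
contact_force: [-0.9, -0.2, 9.6]
opening: 0.0006
```

Request:
{"name": "send_rows", "arguments": {
  "series": [
    [0,0,0.001,0,0,0,1],
    [0,0,0.001,0,0,0,1],
    [0,0,0,0,0,0,1]
  ]
}}

```text
time: 16.45
tool_pos: [0.5657, 0.0302, 0.0157]
tool_rot: [-3.141, -0.001, -0.149]
contact_force: [-3.0, 0.3, 8.3]
opening: 0.0004
```

Request:
{"name": "send_rows", "arguments": {
  "series": [
    [0,0,0.001,0,0,0,1],
    [0,0,0.001,0,0,0,1],
    [0,0,0,0,0,0,1]
  ]
}}

```text
time: 16.7
tool_pos: [0.5656, 0.0303, 0.0145]
tool_rot: [-3.141, -0.001, -0.149]
contact_force: [-4.8, 0.6, 15.8]
opening: 0.0006
```

Request:
{"name": "send_rows", "arguments": {
  "series": [
    [0,0,0.001,0,0,0,1],
    [0,0,0.001,0,0,0,1],
    [0,0,0,0,0,0,1]
  ]
}}

```text
time: 16.95
tool_pos: [0.5657, 0.0302, 0.0144]
tool_rot: [-3.142, -0.002, -0.149]
contact_force: [-11.1, 1.0, 30.8]
opening: 0.0007
```

It bottomed out: z stopped at 0.0144 while the force rose to 31 N. I'll lift and check heights.

Request:
{"name": "send_rows", "arguments": {
  "series": [
    [0,0,-0.01,0,0,0,1],
    [0,0,-0.035,0,0,0,0],
    [-0.01,0,-0.04,0,0,0,0],
    [-0.01,0,-0.04,0,0,0,0],
    [0,0,-0.02,0,0,0,0]
  ]
}}

```text
time: 17.37
tool_pos: [0.5459, 0.0334, 0.1602]
tool_rot: [-3.141, -0.005, -0.149]
contact_force: [2.4, -0.5, 0.2]
opening: 0.0225
```

Request:
{"name": "send_rows", "arguments": {
  "series": [
    [0,0,0,0,0,0,0],
    [0,0,0,0,0,0,0],
    [0,0,0,0,0,0,0],
    [0,0,0,0,0,0,0]
  ]
}}

```text
time: 17.7
tool_pos: [0.5447, 0.0332, 0.1537]
tool_rot: [3.141, 0.003, -0.149]
contact_force: [0.2, 0.2, -0.3]
opening: 0.049
```

```bash
python3 rel.py; python3 wpic.py v1
cat > chk.py <<'E'
from h import *
import sys
d=load(sys.argv[1]+".npz"); P=pts(d)
y=-.1485; b=np.array([.5462,.0333]); Q=P[...,:2]-b; X=np.cos(y)*Q[...,0]+np.sin(y)*Q[...,1];Y=-np.sin(y)*Q[...,0]+np.cos(y)*Q[...,1];Z=P[...,2]
for n,x0,x1,w in(("end",-50,-35,8),("hmid",-10,10,8),("hnear",35,48,8),("head near",62,75,25),("head far",80,93,25)):
    k=(X>x0/1e3)&(X<x1/1e3)&(abs(Y)<w/1e3); print(n,k.sum(),np.nanmedian(Z[k]).round(5))
k=(X>-.03)&(X<.04)&(abs(Y)>.02)&(abs(Y)<.03); print("insert",np.nanmedian(Z[k]))
hsv=cv2.cvtColor(d["color"],cv2.COLOR_RGB2HSV)
m=(hsv[...,0]>5)&(hsv[...,0]<25)&(hsv[...,1]>80)
for n,lo,hi,zt,x0,x1 in(("handle",.033,.045,.04,-.05,.045),("head",.045,.055,.05,.06,.095)):
    k=m&(Z>lo)&(Z<hi)&(abs(Y)<.06)&(X>x0)&(X<x1); C=[]
    for v in np.where(k.sum(1)>8)[0]:
        u=np.where(k[v])[0]; 
        q=[plane(d,uu,v,zt)[:2]-b for uu in(u[0]-.5,u[-1]+.5)]; q=np.mean(q,0); C.append((np.cos(y)*q[0]+np.sin(y)*q[1],-np.sin(y)*q[0]+np.cos(y)*q[1]))
    C=np.array(C); print(n,"lateral",np.median(C[:,1]),"slope",np.polyfit(C[:,0],C[:,1],1)[0])
k=m&(abs(Y)<.05)&(Z>.034)&(X>-.08); print("x extent",np.nanpercentile(X[k],[.3,99.7]))
E
python3 chk.py v1
```

```text
17.7 [0.5447 0.0332 0.1537] [ 3.1415e+00  3.1000e-03 -1.4930e-01] [ 0.2  0.2 -0.3] 0.048974503424247896
rel bed -0.0014743830520272418 -0.0003326826700413293
end 219 0.03992
hmid 341 0.03991
hnear 237 0.0399
head near 855 0.04982
head far 939 0.04987
insert 0.2629836281940314
handle lateral 3.577316912851264e-05 slope 0.00011675397417718053
head lateral -3.887851652796363e-05 slope -1.5502649852163118e-05
x extent [-0.05045905  0.09869862]
```

View pics/v1.png

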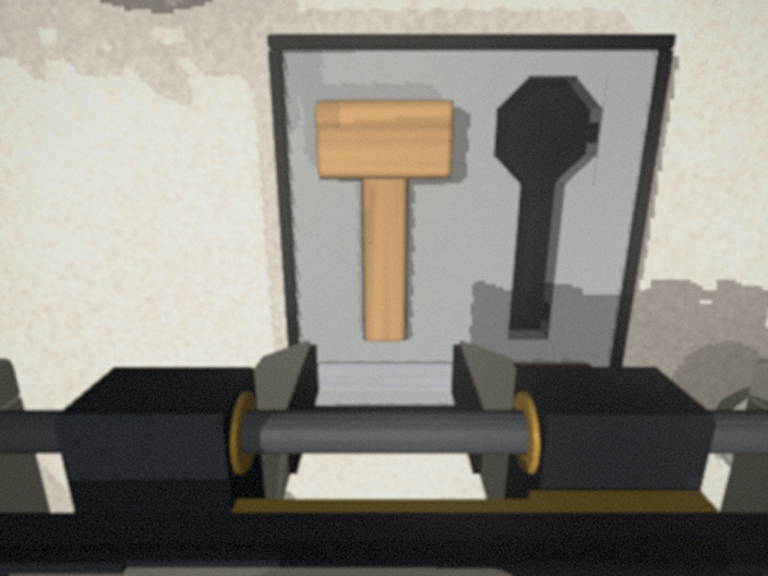

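The mallet is fully home: handle top 39.9 mm at both ends, head top 49.8 mm, lateral offset 0. Next is the spoon cutout.

```bash
python3 plan.py .531 -.068 .160 -.1485 0
```

```text
[[0.0005,0.034,-0.0021,0.0,0.001,-0.0,0.0],[0.0005,0.034,-0.0021,0.0,0.001,-0.0,0.0],[0.0005,0.034,-0.0021,0.0,0.001,-0.0,0.0]]
```

Request:
{"name": "send_rows", "arguments": {
  "series": [
    [0,0.034,-0.002,0,0,0,0],
    [0,0.034,-0.002,0,0,0,0],
    [0,0.034,-0.002,0,0,0,0],
    [0,0,0,0,0,0,0],
    [0,0,0,0,0,0,0]
  ]
}}

```text
time: 18.17
tool_pos: [0.5299, -0.0691, 0.1603]
tool_rot: [-3.141, 0.002, -0.153]
contact_force: [-1.0, 0.1, -0.9]
opening: 0.0864
```

Request:
{"name": "send_rows", "arguments": {
  "series": [
    [0,0,0,0,0,0,0],
    [0,0,0,0,0,0,0]
  ]
}}

```text
time: 18.33
tool_pos: [0.5303, -0.0667, 0.1607]
tool_rot: [-3.141, 0.001, -0.148]
contact_force: [-0.1, -0.4, 0.4]
opening: 0.0913
```

Run:
```python
from h import *
s=observe();print(s["time"],s["tool_pos"],s["tool_rot"],s["qvel"].round(3),s["opening"])
d=cam("wrist"); np.savez("s1.npz",**d); save(d,"s1.png",None,1.5); save(d,"s1z.png",(190,35,330,240),2.9)
```

```text
18.3333 [ 0.53025482 -0.06672896  0.1607201 ] [-3.14099102e+00  1.32585712e-03 -1.48405401e-01] [ 0.01  -0.005 -0.003 -0.001  0.001 -0.004] 0.09128406534190124
```

View pics/s1z.png

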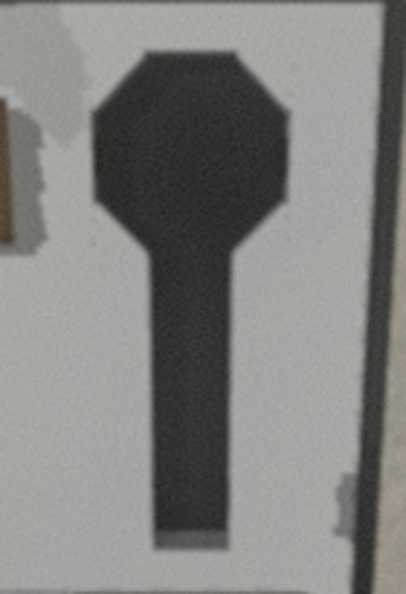

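```bash
python3 - <<'E'
from h import *
from cut import *
d=load("s1.npz"); g=cv2.GaussianBlur(cv2.cvtColor(d["color"],cv2.COLOR_RGB2GRAY).astype(np.float32),(3,3),.6)
tp=[.530255,-.066729]; yaw=-.1484; T2=tf(d,tp,yaw); z=.0298; th=115
L=np.array([T2(cross(g[r,230:255],230,th,False),r,z) for r in range(128,215)]);R=np.array([T2(cross(g[r,255:290],255,th,True),r,z) for r in range(128,215)])
C=(L+R)/2; a=np.polyfit(C[:,0],C[:,1],1); print("w",(L-R)[:,1].mean(),"slope",a)
e=np.mean([T2(c,cross(g[212:235,c],212,135,True),z)[0] for c in range(248,266)])
f_=np.array([T2(c,cross(g[40:70,c],40,th,False),z) for c in range(245,269)]); print("end",e,"front",f_[:,0].mean(),"len",f_[:,0].mean()-e,"fslope",-np.polyfit(f_[:,1],f_[:,0],1)[0])
bl=np.array([T2(cross(g[r,210:240],210,th,False),r,z) for r in range(77,101)]);br=np.array([T2(cross(g[r,270:310],270,th,True),r,z) for r in range(77,101)])
print("bowl w",(bl-br)[:,1].mean(),"c",(bl+br)[:,1].mean()/2,"x range",bl[:,0].max(),bl[:,0].min())
m=(f_[:,0].mean()+e)/2-.029; print("mid x",m)
P=pts(d); print("insert",np.nanmedian(P[140:200,215:235,2]),"floor",np.nanmedian(P[80:120,245:265,2]))
yv=a[0]*m+a[1]; th_=yaw+np.arctan(a[0]); print("bed world",tp[0]+np.cos(yaw)*m-np.sin(yaw)*yv, tp[1]+np.sin(yaw)*m+np.cos(yaw)*yv, th_)
E
python3 plan.py .516 -.297 .160 -.125 0
```

```text
w 0.02791463029298083 slope [-0.0003232  0.0012511]
end -0.05565244922542631 front 0.1147563406307075 len 0.1704087898561338 fslope 0.0003976445172767123
bowl w 0.06387633317489037 c 0.0012459998536898077 x range 0.09348424915008414 0.07284267644864466
mid x 0.0005519457026405931
insert 0.02991856173594673 floor 0.011880435840614378
bed world 0.5309858350527135 -0.06557343793466372 -0.14872320384609425
[[0.0033,0.0383,0.0001,-0.0,0.0,-0.004,0.0],[0.0031,0.0384,0.0001,-0.0,0.0,-0.004,0.0],[0.003,0.0384,0.0001,-0.0,0.0,-0.004,0.0],[0.0029,0.0384,0.0001,-0.0,0.0,-0.004,0.0],[0.0027,0.0384,0.0001,-0.0,0.0,-0.004,0.0]]
[[0.0026,0.0384,0.0001,-0.0,0.0,-0.004,0.0]]
```

Spoon bed: (0.5310, -0.0656), yaw -0.149. Length 170.4 mm matches. Now to view the small spoon scale.

Request:
{"name": "send_rows", "arguments": {
  "series": [
    [0.0033,0.0383,0,0,0,-0.004,0],
    [0.0031,0.0384,0,0,0,-0.004,0],
    [0.003,0.0384,0,0,0,-0.004,0],
    [0.003,0.0384,0,0,0,-0.004,0],
    [0.0027,0.0384,0,0,0,-0.004,0]
  ]
}}

```text
time: 18.8
tool_pos: [0.5186, -0.2603, 0.1613]
tool_rot: [-3.141, -0.0, -0.127]
contact_force: [1.3, -0.5, -0.7]
opening: 0.0918
```

Request:
{"name": "send_rows", "arguments": {
  "series": [
    [0.0026,0.0384,0,0,0,-0.004,0],
    [0,0,0,0,0,0,0],
    [0,0,0,0,0,0,0],
    [0,0,0,0,0,0,0],
    [0,0,0,0,0,0,0]
  ]
}}

```text
time: 19.22
tool_pos: [0.5164, -0.2963, 0.1613]
tool_rot: [-3.141, 0.0, -0.123]
contact_force: [0.4, -0.4, 0.7]
opening: 0.092
```

Run:
```python
from h import *
s=observe();print(s["time"],s["tool_pos"],s["tool_rot"],s["qvel"].round(3),s["opening"])
d=cam("wrist"); np.savez("s2.npz",**d); save(d,"s2.png",None,1.5)
```

```text
19.2167 [ 0.51640017 -0.29632518  0.16128347] [-3.14082102e+00  4.10666576e-04 -1.23160733e-01] [ 0.005 -0.007  0.001 -0.002  0.002 -0.002] 0.092026811732768
```

View pics/s2.png

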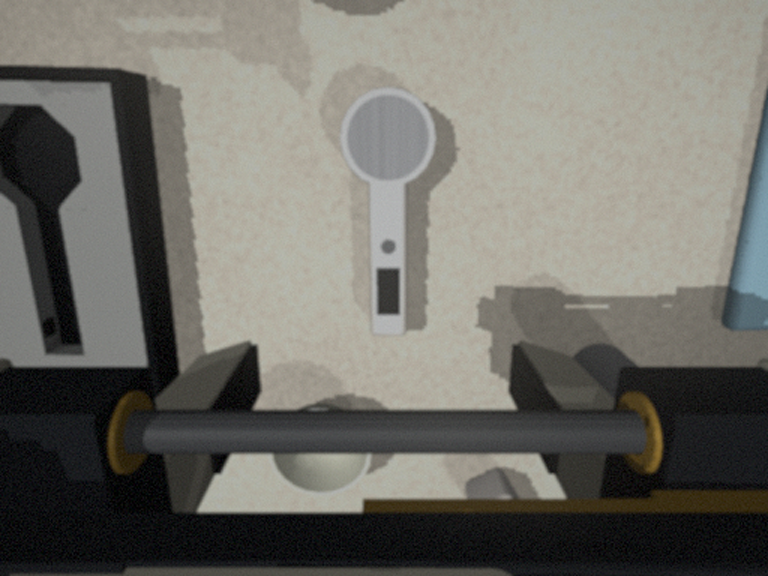

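The small spoon scale: bowl at (388,136), display at (388,291). Measuring.

```bash
python3 - <<'E'
from h import *
from cut import tf
d=load("s2.npz"); P=pts(d); Z=P[...,2]
tp=[.5164,-.296325]; yaw=-.12316; T2=tf(d,tp,yaw)
hsv=cv2.cvtColor(d["color"],cv2.COLOR_RGB2HSV); print("sat",hsv[150:160,255:262,1].mean(),hsv[150:160,200:210,1].mean(),hsv[150:160,278:284,1].mean())
def meas(m,zt):
    m=m.copy(); m[:50]=0; m[228:]=0; m[:,:215]=0; m[:,300:]=0
    m=cv2.morphologyEx(m.astype(np.uint8),cv2.MORPH_CLOSE,np.ones((5,5)))
    k,lab,st,c=cv2.connectedComponentsWithStats(m); i=1+np.argmax(st[1:,4]); m=lab==i; print(st[i])
    C=[];W=[]
    for r in range(132,216):
        u=np.where(m[r])[0]; l,q=T2(u[0]-.5,r,zt),T2(u[-1]+.5,r,zt); C.append((l+q)/2);W.append(l[1]-q[1])
    C=np.array(C);a=np.polyfit(C[:,0],C[:,1],1)
    end=np.median([T2(u,np.where(m[:,u])[0][-1]+.5,zt)[0] for u in range(252,266)])
    B=np.zeros_like(m); B[:118]=m[:118]
    cs,_=cv2.findContours(B.astype(np.uint8),cv2.RETR_EXTERNAL,cv2.CHAIN_APPROX_NONE); pp=max(cs,key=len)[:,0]; pp=pp[pp[:,1]<112]
    q=np.array([T2(u,v,zt) for u,v in pp]); A=np.c_[2*q,np.ones(len(q))]; s=np.linalg.lstsq(A,(q**2).sum(1),rcond=None)[0]; r=np.sqrt(s[2]+s[0]**2+s[1]**2)
    fr=s[0]+r; print("w",np.mean(W),"line",a,"end",end,"bowl",s[:2],"r",r,"len",fr-end)
    mx=(s[0]-.082); mx2=(s[0]+r+end)/2-.029; print("mid x from bowl",mx,"from extent",mx2,"bowl y pred",a[0]*s[0]+a[1])
meas(Z>.014,.028)
meas((hsv[...,1]<26)|(Z>.02),.028)
k=(Z>.02); k[:50]=0;k[228:]=0;k[:,:215]=0;k[:,300:]=0
print("top z handle",np.nanmedian(Z[130:215,252:264]),"bowl rim/lin",np.nanmedian(Z[75:110,245:272]))
E
cp pics/s2.png /dev/null
python3 - <<'E'
import sys; sys.path.insert(0,'.')
from h import *
import os; os.chdir('.')
save(load("s2.npz"),"s2z.png",(205,50,315,235),3.2)
E
```

```text
sat 2.8285714285714287 21.23 24.95
[ 227   57   64  167 5887]
w 0.025806154040742362 line [ 0.00389    -0.00227228] end -0.055272660761174305 bowl [ 0.08054652 -0.00185904] r 0.030086048237351247 len 0.16590522811320652
mid x from bowl -0.0014534808853190334 from extent -0.0013200467045710422 bowl y pred -0.001958948992361347
[  215    50    85   178 15098]
w 0.08737799785387985 line [ 0.00051293 -0.0004663 ] end -0.059959420014846165 bowl [ 0.08300707 -0.00039685] r 0.04206180625974834 len 0.18502829879593538
mid x from bowl 0.001007072521340871 from extent 0.0035547293831215236 bowl y pred -0.00042371954354391693
top z handle 0.028115527957094683 bowl rim/lin 0.028324063136303257
```

View pics/s2z.png

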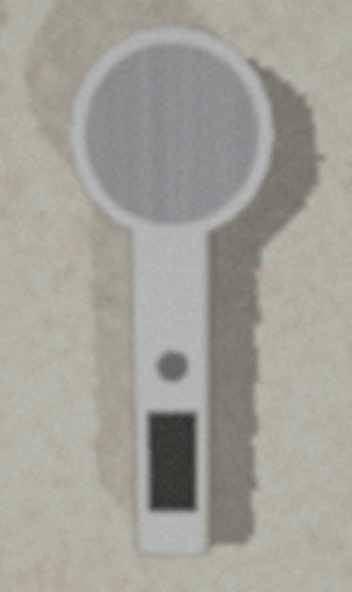

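Spoon mid is (0.5147, -0.2984), yaw -0.119, top at 28 mm. I'll grasp at +38 mm.

Request:
{"name": "send_rows", "arguments": {
  "series": [
    [0.018,0.0012,0.03,0,0,-0.004,0],
    [0.0185,0.0011,0.03,0,0,0,0],
    [0,0,0.03,0,0,0,0],
    [0,0,0.02,0,0,0,0],
    [0,0,0,0,0,0,0]
  ]
}}

```text
time: 19.68
tool_pos: [0.5499, -0.3015, 0.0466]
tool_rot: [-3.137, 0.008, -0.119]
contact_force: [-1.1, 0.3, -0.9]
opening: 0.0919
```

Request:
{"name": "send_rows", "arguments": {
  "series": [
    [0,0,0,0,0,0,0],
    [0,0,0,0,0,0,0],
    [0,0,0,0,0,0,0]
  ]
}}

```text
time: 19.93
tool_pos: [0.5532, -0.3054, 0.0538]
tool_rot: [3.14, -0.003, -0.121]
contact_force: [0.0, 0.3, 0.3]
opening: 0.0914
```

```bash
python3 wpic.py s3; python3 rel.py; python3 plan.py .5524 -.3029 -.0135 -.119 0
```

```text
19.9833 [ 0.553  -0.3054  0.0536] [ 3.1399 -0.0033 -0.1208] [ 0.5 -0.7  0.3] 0.09167676860742599
rel bed 0.056868567557112996 -0.3340036688349662
[[-0.0006,-0.0013,0.0336,0.001,-0.002,-0.001,0.0],[-0.0005,-0.0013,0.0336,0.001,-0.002,-0.001,0.0]]
```

View pics/s3.png

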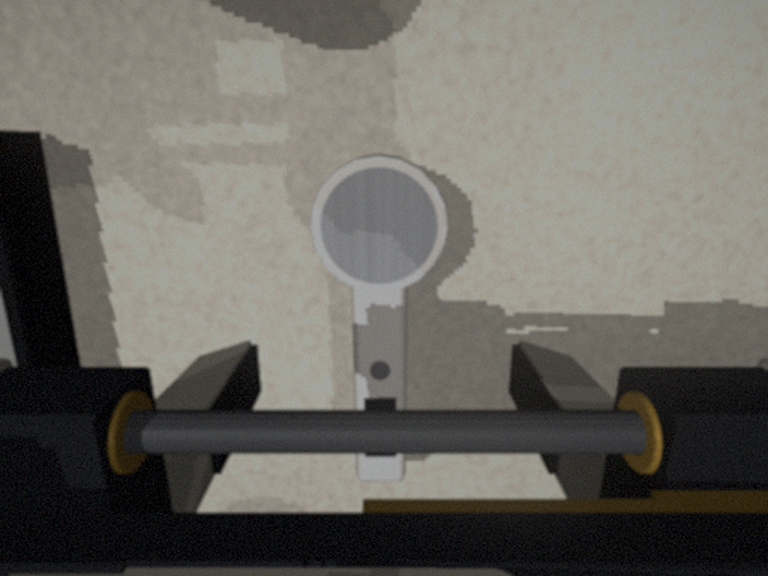

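Request:
{"name": "send_rows", "arguments": {
  "series": [
    [-0.0005,-0.0025,0.025,0,0,-0.002,0.2],
    [0,0,0.022,0,0,0,0.2],
    [0,0,0.01,0,0,0,0.2],
    [0,0,0,0,0,0,0.2],
    [0,0,0,0,0,0,0.2]
  ]
}}

```text
time: 20.4
tool_pos: [0.5521, -0.3028, -0.0048]
tool_rot: [3.141, -0.001, -0.119]
contact_force: [0.5, -0.2, -0.1]
opening: 0.0738
```

Request:
{"name": "send_rows", "arguments": {
  "series": [
    [0,0,0.005,0,0,0,0.3],
    [0,0,0.004,0,0,0,0.4],
    [0,0,0,0,0,0,0.5],
    [0,0,0,0,0,0,0.6]
  ]
}}

```text
time: 20.73
tool_pos: [0.5518, -0.3025, -0.0143]
tool_rot: [3.142, -0.0, -0.119]
contact_force: [0.9, 0.1, -0.2]
opening: 0.0514
```

```bash
python3 rel.py
```

```text
20.7333 [ 0.5518 -0.3025 -0.0143] [ 3.1415e+00 -3.0000e-04 -1.1920e-01] [ 0.9  0.1 -0.2] 0.051436973367999655
rel bed 0.05527118360846921 -0.3312937342923624
```

Request:
{"name": "send_rows", "arguments": {
  "series": [
    [0,0,0,0,0,0,1],
    [0,0,0,0,0,0,1],
    [0,0,0,0,0,0,1],
    [0,0,0,0,0,0,1],
    [0,0,0,0,0,0,1]
  ],
  "newtons": 40
}}

```text
time: 21.15
tool_pos: [0.5518, -0.3025, -0.0145]
tool_rot: [3.142, -0.0, -0.119]
contact_force: [0.3, -0.1, -0.1]
opening: 0.0258
```

Request:
{"name": "send_rows", "arguments": {
  "series": [
    [0,0,0,0,0,0,1],
    [0,0,0,0,0,0,1]
  ]
}}

```text
time: 21.32
tool_pos: [0.5518, -0.3025, -0.0144]
tool_rot: [3.142, -0.0, -0.119]
contact_force: [0.4, -0.3, 1.2]
opening: 0.0255
```

```bash
python3 rel.py
```

```text
21.3167 [ 0.5518 -0.3025 -0.0144] [ 3.1415e+00 -3.0000e-04 -1.1920e-01] [ 0.4 -0.3  1.2] 0.02547275467177613
rel bed 0.05523555685637747 -0.3313062041783351
```

Request:
{"name": "send_rows", "arguments": {
  "series": [
    [0,0,-0.015,0,0,0,1],
    [0,0,-0.03,0,0,0,1],
    [0,0,-0.04,0,0,0,1],
    [0,0,-0.025,0,0,0,1],
    [0,0,0,0,0,0,1]
  ]
}}

```text
time: 21.73
tool_pos: [0.5547, -0.3044, 0.1017]
tool_rot: [3.137, -0.009, -0.119]
contact_force: [1.3, -0.6, -1.0]
opening: 0.0256
```

```bash
python3 plan.py .5679 -.0711 .0870 -.1487 1
```

```text
[[-0.0021,-0.0333,0.0019,0.001,-0.001,0.004,1.0],[-0.0022,-0.0333,0.0019,0.001,-0.001,0.004,1.0],[-0.0024,-0.0333,0.002,0.001,-0.001,0.004,1.0],[-0.0025,-0.0333,0.002,0.001,-0.001,0.004,1.0],[-0.0027,-0.0333,0.002,0.001,-0.001,0.004,1.0]]
[[-0.0028,-0.0333,0.002,0.001,-0.001,0.004,1.0],[-0.0029,-0.0333,0.0021,0.001,-0.001,0.004,1.0]]
```

Request:
{"name": "send_rows", "arguments": {
  "series": [
    [-0.002,-0.0333,0.001,0,0,0.004,1],
    [-0.0022,-0.0333,0.001,0,0,0.004,1],
    [-0.0024,-0.0333,0.001,0,0,0.004,1],
    [-0.0025,-0.0333,0.001,0,0,0.004,1],
    [-0.0027,-0.0333,0.001,0,0,0.004,1]
  ]
}}

```text
time: 22.15
tool_pos: [0.5602, -0.134, 0.0891]
tool_rot: [-3.141, 0.002, -0.14]
contact_force: [0.3, 0.1, -1.6]
opening: 0.0258
```

Request:
{"name": "send_rows", "arguments": {
  "series": [
    [-0.0028,-0.0333,0.001,0,0,0.004,1],
    [-0.0029,-0.0333,0.001,0,0,0.005,1],
    [0,0,0,0,0,0,1],
    [0,0,0,0,0,0,1],
    [0,0,0,0,0,0,1]
  ]
}}

```text
time: 22.57
tool_pos: [0.5645, -0.0692, 0.0877]
tool_rot: [3.141, 0.001, -0.147]
contact_force: [-0.4, 0.3, -1.6]
opening: 0.0256
```

Request:
{"name": "send_rows", "arguments": {
  "series": [
    [0,0,0,0,0,0,1],
    [0,0,0,0,0,0,1]
  ]
}}

```text
time: 22.73
tool_pos: [0.5647, -0.0703, 0.0881]
tool_rot: [3.142, 0.0, -0.15]
contact_force: [0.2, 0.5, -1.3]
opening: 0.0257
```

```bash
sed -i 's/\[.5462,.0333\]/[.5310,-.0656]/; s/y=-.1485/y=-.1487/' rel.py; python3 rel.py; python3 wpic.py t1
```

```text
22.7333 [ 0.5647 -0.0703  0.0881] [ 3.1415e+00  3.0000e-04 -1.4990e-01] [ 0.2  0.5 -1.3] 0.025682028472860833
rel bed 0.03407440967053847 0.00030878807843038626
```

View pics/t1.png

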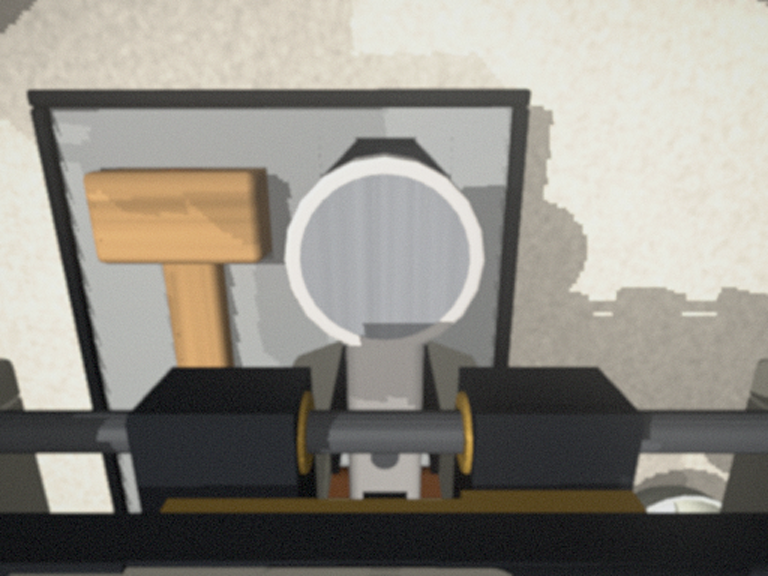

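Measuring the held bowl centre, its level and the cutout front edge in this same view.

```bash
cat > heldsp.py <<'E'
from h import *
from cut import *
import sys
d=load(sys.argv[1]+".npz"); s=observe(); tp=s["tool_pos"]; yaw=s["tool_rot"][2]; T2=tf(d,tp,yaw)
P=pts(d);Z=P[...,2]; m=(Z>tp[2]+.03)&(Z<tp[2]+.055); m[:90]=0;m[232:]=0;m[:,:180]=0;m[:,330:]=0
zt=np.nanmedian(Z[140:200,230:285]); print("bowl top",zt,zt-tp[2])
Q=P-tp; x=np.cos(yaw)*Q[...,0]+np.sin(yaw)*Q[...,1];y=-np.sin(yaw)*Q[...,0]+np.cos(yaw)*Q[...,1]
t=m.copy();t[205:]=0; A=np.c_[x[t],y[t],np.ones(t.sum())]; print("slopes",np.linalg.lstsq(A,Z[t],rcond=None)[0])
m=(Z>zt-.004)&(Z<zt+.004);m[232:]=0;m[:,:180]=0;m[:,330:]=0;m=cv2.morphologyEx(m.astype(np.uint8),cv2.MORPH_CLOSE,np.ones((5,5)))
cs,_=cv2.findContours(m,cv2.RETR_EXTERNAL,cv2.CHAIN_APPROX_NONE);pp=max(cs,key=len)[:,0];pp=pp[pp[:,1]<218]
q=np.array([T2(u,v,zt) for u,v in pp]);A=np.c_[2*q,np.ones(len(q))];c=np.linalg.lstsq(A,(q**2).sum(1),rcond=None)[0];print("held bowl",c[:2],"r",np.sqrt(c[2]+c[0]**2+c[1]**2),"-> held mid x",c[0]-.082)
g=cv2.GaussianBlur(cv2.cvtColor(d["color"],cv2.COLOR_RGB2GRAY).astype(np.float32),(3,3),.6)
v0=int(sys.argv[2]) if len(sys.argv)>2 else 78
f_=np.array([T2(u,cross(g[v0:v0+35,u],v0,115,False),.0298) for u in range(244,271)]); print("cut front",np.median(f_[:,0]),"-> bed mid x",np.median(f_[:,0])-.1142, "slope",-np.polyfit(f_[:,1],f_[:,0],1)[0])
E
python3 heldsp.py t1
```

```text
bowl top 0.13094604566752244 0.042740416054294156
slopes [-0.01172958  0.00059134  0.1313526 ]
held bowl [4.51279634e-02 2.12564996e-05] r 0.03002270149654953 -> held mid x -0.03687203661384276
cut front 0.08034176345247607 -> bed mid x -0.03385823654752393 slope -0.01258122394349618
```

Request:
{"name": "send_rows", "arguments": {
  "series": [
    [0.0031,0.0003,0.02,0,0,-0.001,1],
    [0,0,0.02,0,0,0,1],
    [0,0,0.015,0,0,0,1],
    [0,0,0.007,0,0,0,1],
    [0,0,0,0,0,0,1]
  ]
}}

```text
time: 23.2
tool_pos: [0.5667, -0.0702, 0.0248]
tool_rot: [-3.141, 0.003, -0.148]
contact_force: [-0.6, -0.5, -2.2]
opening: 0.0254
```

Request:
{"name": "send_rows", "arguments": {
  "series": [
    [0,0,0,0,0,0,1],
    [0,0,0,0,0,0,1],
    [0,0,0,0,0,0,1],
    [0,0,0,0,0,0,1]
  ]
}}

```text
time: 23.53
tool_pos: [0.5685, -0.07, 0.0274]
tool_rot: [3.141, -0.002, -0.147]
contact_force: [0.0, -1.1, -0.3]
opening: 0.0255
```

```bash
python3 rel.py
```

```text
23.5333 [ 0.5685 -0.07    0.0274] [ 3.1415e+00 -1.8000e-03 -1.4730e-01] [ 0.  -1.1 -0.3] 0.02553483747162924
rel bed 0.03776217070131954 0.0012074352188495832
```

Request:
{"name": "send_rows", "arguments": {
  "series": [
    [-0.0007,0.0012,0,0,0,0.001,1],
    [0,0,0,0,0,0,1],
    [0,0,0,0,0,0,1],
    [0,0,0,0,0,0,1]
  ]
}}

```text
time: 23.87
tool_pos: [0.5671, -0.0709, 0.0266]
tool_rot: [-3.142, -0.0, -0.148]
contact_force: [0.3, -0.8, -2.7]
opening: 0.0256
```

```bash
python3 rel.py; python3 wpic.py t2; python3 heldsp.py t2 80
python3 - <<'E'
from h import *
save(load("t2.npz"),"t2z.png",(170,70,350,250),3.3)
E
```

```text
23.8667 [ 0.5671 -0.0709  0.0266] [-3.1415e+00 -3.0000e-04 -1.4820e-01] [ 0.3 -0.8 -2.7] 0.025642795638327453
rel bed 0.03649769276255808 8.667562067764516e-05
bowl top 0.06938734930014837 0.04291699780286986
slopes [-0.01293658  0.00025551  0.06985982]
held bowl [4.51641270e-02 6.53008485e-05] r 0.03002302442852888 -> held mid x -0.03683587295653496
cut front 0.07805863515814575 -> bed mid x -0.03614136484185425 slope 0.0006146083940980297
```

View pics/t2z.png

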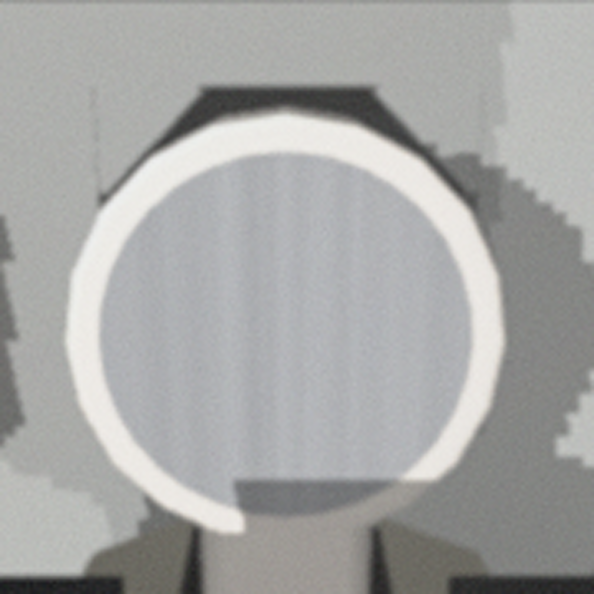

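Request:
{"name": "send_rows", "arguments": {
  "series": [
    [0.0006,0.0002,0.005,0,0,0,1],
    [0,0,0.004,0,0,0,1],
    [0,0,0.001,0,0,0,1],
    [0,0,0,0,0,0,1]
  ]
}}

```text
time: 24.25
tool_pos: [0.5671, -0.071, 0.0156]
tool_rot: [-3.141, 0.001, -0.148]
contact_force: [0.4, -0.7, -2.0]
opening: 0.0254
```

Request:
{"name": "send_rows", "arguments": {
  "series": [
    [0,0,0.001,0,0,0,1],
    [0,0,0.001,0,0,0,1],
    [0,0,0.001,0,0,0,1],
    [0,0,0,0,0,0,1]
  ]
}}

```text
time: 24.58
tool_pos: [0.5676, -0.0712, 0.0132]
tool_rot: [-3.142, 0.0, -0.148]
contact_force: [0.8, -0.4, -1.1]
opening: 0.0257
```

Request:
{"name": "send_rows", "arguments": {
  "series": [
    [0,0,0.001,0,0,0,1],
    [0,0,0.001,0,0,0,1],
    [0,0,0,0,0,0,1]
  ]
}}

```text
time: 24.83
tool_pos: [0.5676, -0.0713, 0.0113]
tool_rot: [3.142, -0.0, -0.148]
contact_force: [-0.0, 0.4, -1.5]
opening: 0.0259
```

```bash
python3 rel.py
```

```text
24.8333 [ 0.5676 -0.0713  0.0113] [ 3.1416e+00 -1.0000e-04 -1.4820e-01] [-0.   0.4 -1.5] 0.025894855560804366
rel bed 0.03704092299011628 -0.0001734172994161086
```

Underside is at 26 mm, inside the cutout without contact. Pressing on gently while gripped, with fingertips still clear of the insert.

Request:
{"name": "send_rows", "arguments": {
  "series": [
    [0,0,0.001,0,0,0,1],
    [0,0,0.001,0,0,0,1],
    [0,0,0,0,0,0,1]
  ]
}}

```text
time: 25.08
tool_pos: [0.568, -0.0714, 0.0104]
tool_rot: [3.141, -0.001, -0.148]
contact_force: [-1.8, -0.8, 6.5]
opening: 0.0256
```

Request:
{"name": "send_rows", "arguments": {
  "series": [
    [0,0,0.001,0,0,0,1],
    [0,0,0.001,0,0,0,1],
    [0,0,0,0,0,0,1]
  ]
}}

```text
time: 25.33
tool_pos: [0.5684, -0.0714, 0.0093]
tool_rot: [3.141, -0.002, -0.148]
contact_force: [-1.8, -0.6, 11.8]
opening: 0.0256
```

Request:
{"name": "send_rows", "arguments": {
  "series": [
    [0,0,0.001,0,0,0,1],
    [0,0,0,0,0,0,1]
  ]
}}

```text
time: 25.5
tool_pos: [0.5687, -0.0715, 0.0084]
tool_rot: [3.141, -0.003, -0.148]
contact_force: [-1.7, 0.3, 10.7]
opening: 0.0256
```

Request:
{"name": "send_rows", "arguments": {
  "series": [
    [0,0,-0.003,0,0,0,0.6],
    [0,0,0,0,0,0,0.5],
    [0,0,0,0,0,0,0.5],
    [0,0,0,0,0,0,0.5]
  ]
}}

```text
time: 25.83
tool_pos: [0.5675, -0.0711, 0.0092]
tool_rot: [-3.141, 0.0, -0.148]
contact_force: [0.2, 0.8, -0.2]
opening: 0.0448
```

Request:
{"name": "send_rows", "arguments": {
  "series": [
    [0,0,-0.02,0,0,0,0.5],
    [0,0,-0.025,0,0,0,0.5],
    [-0.006,0,-0.005,0,0,0,1],
    [-0.008,0,0,0,0,0,1],
    [0,0,0,0,0,0,1]
  ]
}}

```text
time: 26.25
tool_pos: [0.5516, -0.0686, 0.0587]
tool_rot: [-3.141, 0.002, -0.148]
contact_force: [-0.7, -0.2, -0.1]
opening: 0.0307
```

Request:
{"name": "send_rows", "arguments": {
  "series": [
    [0,0,0,0,0,0,1],
    [0,0,0,0,0,0,1],
    [0,0,0,0,0,0,1],
    [0,0,0,0,0,0,1]
  ]
}}

```text
time: 26.58
tool_pos: [0.5536, -0.0691, 0.0587]
tool_rot: [-3.141, 0.001, -0.148]
contact_force: [1.0, -1.2, 0.7]
opening: 0.0039
```

```bash
python3 rel.py; python3 wpic.py q1
python3 - <<'E'
from h import *
d=load("q1.npz");P=pts(d);y=-.1487; Q=P[...,:2]-np.array([.5310,-.0656]); X=np.cos(y)*Q[...,0]+np.sin(y)*Q[...,1];Y=-np.sin(y)*Q[...,0]+np.cos(y)*Q[...,1];Z=P[...,2]
for n,x0,x1,w in(("neck",40,50,8),("bowl near",60,75,15),("bowl far",90,106,12)):
    k=(X>x0/1e3)&(X<x1/1e3)&(abs(Y)<w/1e3); print(n,k.sum(),np.nanmedian(Z[k]).round(5))
E
```

```text
26.5833 [ 0.5536 -0.0691  0.0587] [-3.1414e+00  1.0000e-03 -1.4820e-01] [ 1.  -1.2  0.7] 0.003871919523672753
rel bed 0.02285989013007133 -9.94202559706993e-05
neck 5248 0.18541
bowl near 1211 0.05076
bowl far 1158 0.04989
```

View pics/q1.png

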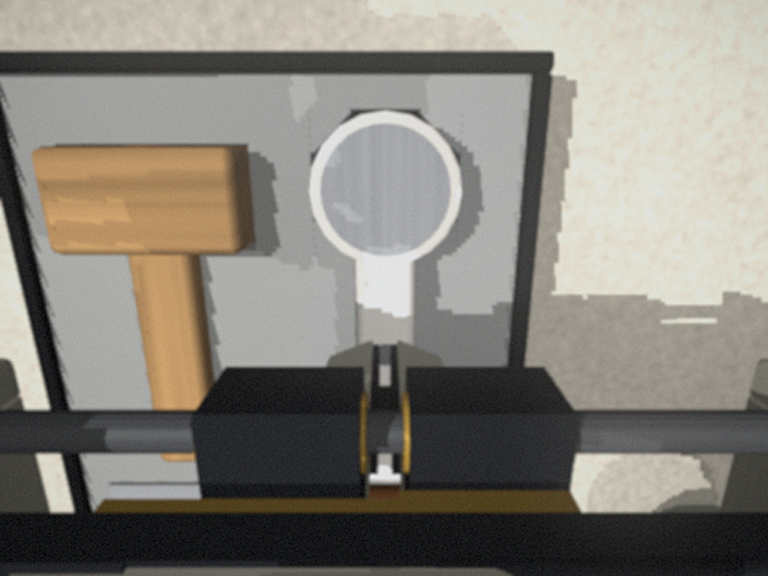

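It is seated in the ribs, and the tool is at x = +22 mm, midway between them. Pressing.

Request:
{"name": "send_rows", "arguments": {
  "series": [
    [0,0,0.015,0,0,0,1],
    [0,0,0.01,0,0,0,1],
    [0,0,0.004,0,0,0,1],
    [0,0,0.001,0,0,0,1],
    [0,0,0,0,0,0,1]
  ],
  "newtons": 30
}}

```text
time: 27.05
tool_pos: [0.5536, -0.0691, 0.029]
tool_rot: [-3.141, 0.001, -0.148]
contact_force: [-0.2, 1.1, 0.5]
opening: 0.0006
```

Request:
{"name": "send_rows", "arguments": {
  "series": [
    [0,0,0.001,0,0,0,1],
    [0,0,0.001,0,0,0,1],
    [0,0,0.001,0,0,0,1],
    [0,0,0.001,0,0,0,1],
    [0,0,0,0,0,0,1]
  ]
}}

```text
time: 27.47
tool_pos: [0.5541, -0.0692, 0.0262]
tool_rot: [3.142, -0.001, -0.148]
contact_force: [0.1, 0.9, 4.3]
opening: 0.0007
```

Request:
{"name": "send_rows", "arguments": {
  "series": [
    [0,0,0.001,0,0,0,1],
    [0,0,0.001,0,0,0,1],
    [0,0,0.001,0,0,0,1],
    [0,0,0,0,0,0,1]
  ]
}}

```text
time: 27.8
tool_pos: [0.5551, -0.0694, 0.0239]
tool_rot: [3.141, -0.004, -0.148]
contact_force: [0.2, 0.6, 7.4]
opening: 0.0001
```

Request:
{"name": "send_rows", "arguments": {
  "series": [
    [0,0,0.001,0,0,0,1],
    [0,0,0.001,0,0,0,1],
    [0,0,0.001,0,0,0,1],
    [0,0,0,0,0,0,1]
  ]
}}

```text
time: 28.13
tool_pos: [0.5553, -0.0695, 0.0216]
tool_rot: [3.141, -0.004, -0.148]
contact_force: [-1.5, 0.4, 12.7]
opening: 0.0006
```

Request:
{"name": "send_rows", "arguments": {
  "series": [
    [0,0,0.001,0,0,0,1],
    [0,0,0.001,0,0,0,1],
    [0,0,0.001,0,0,0,1],
    [0,0,0,0,0,0,1]
  ]
}}

```text
time: 28.47
tool_pos: [0.5546, -0.0693, 0.0179]
tool_rot: [3.141, -0.002, -0.148]
contact_force: [-1.7, -0.4, 9.7]
opening: 0.0004
```

Request:
{"name": "send_rows", "arguments": {
  "series": [
    [0,0,0.001,0,0,0,1],
    [0,0,0.001,0,0,0,1],
    [0,0,0.001,0,0,0,1],
    [0,0,0,0,0,0,1]
  ]
}}

```text
time: 28.8
tool_pos: [0.5542, -0.0692, 0.0147]
tool_rot: [3.141, -0.001, -0.148]
contact_force: [-2.3, 1.3, 9.1]
opening: 0.0004
```

Request:
{"name": "send_rows", "arguments": {
  "series": [
    [0,0,0.001,0,0,0,1],
    [0,0,0.001,0,0,0,1],
    [0,0,0,0,0,0,1]
  ]
}}

```text
time: 29.05
tool_pos: [0.5542, -0.0692, 0.0144]
tool_rot: [3.141, -0.002, -0.148]
contact_force: [-7.2, 1.9, 23.1]
opening: 0.0006
```

Bottomed at 0.0144 with 23 N. Lifting to check.

Request:
{"name": "send_rows", "arguments": {
  "series": [
    [0,0,0.001,0,0,0,1],
    [0,0,0,0,0,0,1]
  ]
}}

```text
time: 29.22
tool_pos: [0.5543, -0.0693, 0.0144]
tool_rot: [3.141, -0.003, -0.148]
contact_force: [-10.1, 2.2, 32.0]
opening: 0.0
```

Request:
{"name": "send_rows", "arguments": {
  "series": [
    [0,0,-0.01,0,0,0,1],
    [0,0,-0.035,0,0,0,0.5],
    [-0.01,0,-0.04,0,0,0,0.5],
    [-0.012,0,-0.04,0,0,0,0.5],
    [0,0,-0.02,0,0,0,0]
  ]
}}

```text
time: 29.63
tool_pos: [0.5321, -0.0659, 0.1601]
tool_rot: [3.141, -0.005, -0.148]
contact_force: [1.6, -0.2, -0.1]
opening: 0.0226
```

Request:
{"name": "send_rows", "arguments": {
  "series": [
    [0,-0.02,0,0,0,0,0],
    [0,-0.02,0,0,0,0,0],
    [0,0,0,0,0,0,0],
    [0,0,0,0,0,0,0],
    [0,0,0,0,0,0,0]
  ]
}}

```text
time: 30.05
tool_pos: [0.5378, -0.0266, 0.1552]
tool_rot: [3.141, 0.0, -0.148]
contact_force: [0.1, 0.6, 0.7]
opening: 0.0561
```

```bash
python3 rel.py; python3 wpic.py e1; python3 chk.py e1
python3 - <<'E'
from h import *
d=load("e1.npz");P=pts(d);y=-.1487; b=np.array([.5310,-.0656]);Q=P[...,:2]-b; X=np.cos(y)*Q[...,0]+np.sin(y)*Q[...,1];Y=-np.sin(y)*Q[...,0]+np.cos(y)*Q[...,1];Z=P[...,2]
for n,x0,x1,w in(("end",-52,-40,8),("mid",-5,10,8),("neck",35,50,8),("bowl near",60,75,15),("bowl far",90,106,12)):
    k=(X>x0/1e3)&(X<x1/1e3)&(abs(Y)<w/1e3); print("spoon",n,k.sum(),np.nanmedian(Z[k]).round(5))
m=(Z>.036)&(Z<.045)&(X>-.07)&(X<.12)&(abs(Y)<.04); 
h=m&(X<.045); print("handle lateral",(np.percentile(Y[h],1)+np.percentile(Y[h],99))/2,"end x",np.percentile(X[h],.3)); B=m&(X>.056); print("bowl y",(np.percentile(Y[B],.5)+np.percentile(Y[B],99.5))/2,"front x",np.percentile(X[m],99.8))
E
```

```text
30.05 [ 0.5378 -0.0266  0.1552] [ 3.1413e+00  3.0000e-04 -1.4770e-01] [0.1 0.6 0.7] 0.056146536235168784
rel bed 0.0009235839716445777 0.039577646408795776
end 211 0.04011
hmid 324 0.03992
hnear 1093 0.26078
head near 905 0.04992
head far 905 0.04995
insert 0.269721588506299
handle lateral -0.0014354938585772426 slope -0.003199922845375792
head lateral -0.0012706046823316918 slope 0.00405768563984325
x extent [-0.05083716  0.09870743]
spoon end 167 0.03975
spoon mid 252 0.04011
spoon neck 2726 0.26306
spoon bowl near 553 0.04025
spoon bowl far 518 0.04038
handle lateral -0.00024777512178656216 end x -0.051999465815301904
bowl y -0.00018702340472917002 front x 0.11272913104647854
```

View pics/e1.png

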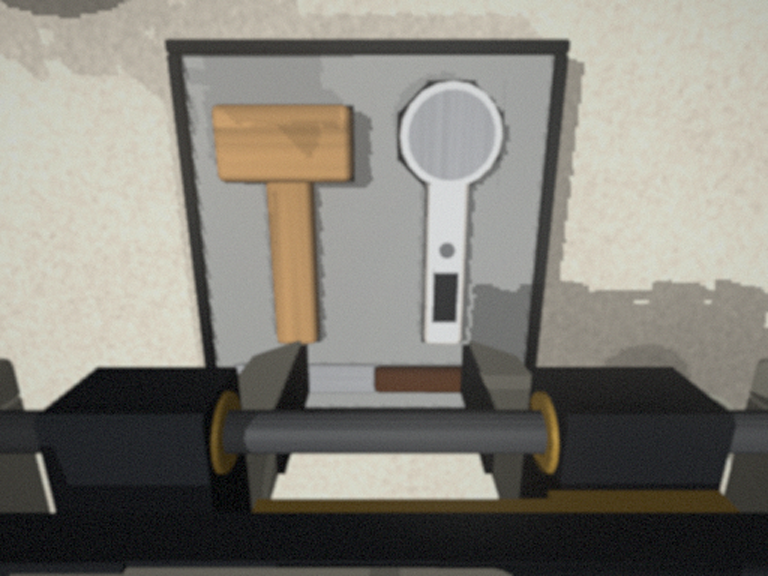

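Both tools lie home. Quick look from the top at the bystanders, then hand in.

Run:
```python
from h import *
d=cam("top"); save(d,"end.png",None,1.5)
a=load("top.npz")["color"].astype(int); df=np.abs(d["color"].astype(int)-a).max(2)
for n,u,v in(("jar",271,87),("mug",360,107),("dish",354,242),("cutter",199,250),("shaker",438,233),("wspoon",85,225)): print(n,(df[v-18:v+18,u-18:u+18]>50).mean().round(3))
s=observe();print(s["time"],s["contact_force"],s["qvel"].round(3))
```

```text
jar 0.0
mug 0.0
dish 0.003
cutter 0.0
shaker 0.0
wspoon 0.0
30.15 [-0.46475121 -1.07664817 -0.11303511] [-0.003  0.001 -0.001  0.001  0.001  0.003]
```

View pics/end.png

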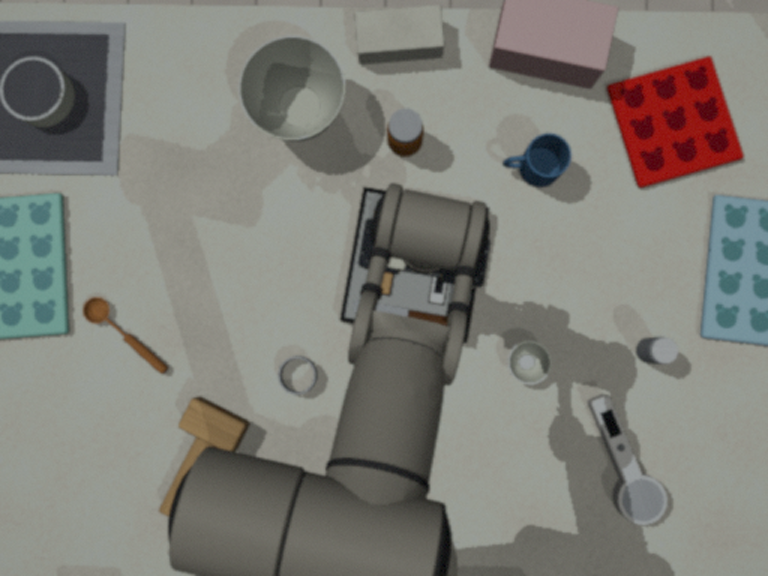

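The bystanders (jar, mug, dish, cutter, shaker, wooden spoon) and the big look-alikes stand as before, and the arm is over the case, clear of everything. Handing in.

```bash
python3 -c "
from cell import workorder,observe
print(workorder.hand_in()); print(observe()['time'])"
```

```text
the job is handed in; nothing more can be done
None
the job is handed in; nothing more can be done
```

I put the smaller mallet and the smaller spoon scale back into their own cutouts and pressed each to the floor. The job is handed in at about 30 s; no verdict is reported.

**Pressing:** Each tool was gripped across the handle and lowered onto the ribs. I then pressed from above with shut fingers, midway between the ribs, until it bottomed. The highest wrist force I saw was about 32 N.

**Last checks (wrist camera depth):**

| Tool | Handle top (home 40 mm) | Head or bowl top (home) |
|---|---|---|
| Mallet | 39.9–40.1 mm | 49.9 mm (50) |
| Spoon scale | 39.8–40.1 mm | 40.3–40.4 mm (40) |

- **Sideways fit:** The spoon is within about 0.3 mm of its home line. The mallet read 0 mm from directly above.
- **Bystanders:** The top camera shows none of them moved.

**What failed or disagreed:**
- **First grasp:** The first grasp of the mallet closed on air. Depth showed the fingertips about 25 mm behind the reported TCP, which disagrees with the description; with that offset both grasps held.
- **Off-centre view:** The last, off-centre view read the mallet 1.4 mm sideways. I put that down to its visible side face and did not re-measure.
- **Height check:** Triangulating the mallet head's height from two views failed because the views were nearly parallel, so I relied on depth for heights.

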